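# Press a filter cassette shut in a ratchet clamp

### The arm

A 6-joint arm with a two-finger parallel gripper is mounted at the origin on a cart in front of the work surface, level with it; the furniture and walls round the work are solid. World frame = base frame: x ahead of the robot, y to its left, z up, the work surface at z = 0. Lengths are in m, angles in degrees, forces in N, time in s.
With the tool pointing down it reaches from about 0.35 to 0.875 m from the base axis. Payload 4.2 kg.
Tool frame: the origin (TCP) lies on the centre line of the jaws, within the pads' length; the fingertips stand 8 mm ahead of it and the grasp point (between the pads) lies 11 mm behind it; z points along the fingers, y is the direction in which the jaws open and shut (so a half turn about z gives the same grasp; the last joint's range is limited). The gripper opens to 87 mm and grips with 3 to 60 N. Pads are 19 mm wide; open, the fingers measure 117 mm over their backs; the gripper's body (75 mm by 190 mm) begins 51 mm behind the grasp point.
Start: joints at [91.249, 22.042, 0.453, 0, -68.411, -14.817], TCP at [0.147, 0.608, 0.192] pointing down, gripper open.
Joint ranges: [-179.83, 179.83], [-69.29, 118.12], [-61.27, 80.66], [-181.25, 117.63], [-171.15, -9.14], [-177.46, 177.46]. Speed limits (degrees/s): [159.86, 159.86, 180, 180, 180, 180].

### API

Orientations are given as a 3x3 rotation matrix whose columns are the frame's x, y, z axes.
In Python, from station import sense, capture, finish_job, recognise gives the robot as it stands.
- The arm moves only by the tool apply_moves, never from a script. Its argument "plan" is a list that holds one entry, the list of rows, each a list of 7 numbers: the opening in per cent of the stroke, from 0 (shut) to 100 (fully open), then the shift along the world's x, y, z in units of 25 mm (1.0 is 25 mm), then the turn, a rotation vector about the world's x, y, z in rad. A call has 1 to 12 rows; each row shifts and turns the pose as measured when the row begins; what a row does not reach is not made up. A row lasts 1/12 s, in which the tool goes at most 41.7 mm and 7.16 degrees, less where a joint would pass 70% of its speed; a pose out of reach is approached as far as the arm can. A call is refused whole if a number of a shift passes 1 or a number of a turn 0.125, either way. A call with a gripper value outside its range is refused whole. The fingers move at their own pace and stop on an object; the grip force is fixed at half the most. Time passes only in rows, so rows that do not move let the fingers close. It gives the time, the measured TCP pose, the force and the opening at its end, in the units of the state.
- sense(): the state, without advancing time (a new reading comes with each control period).
- capture(name): name is "side" or "top" or "wrist"; returns a dict with "pixels" (384x512x3 uint8, red, green, blue), "depth" (384x512 float32, m along the optical axis (not along the pixel's ray), 0 where there is no reading), "mtx" (3x3 intrinsics, pixels), "distortion" ([k1, k2, p1, p2, k3] as OpenCV has them; the pictures are not rectified), "R" (3x3) and "t" (3): a world point X has camera coordinates R X + t; the wrist camera has in their place "mount" (4x4, takes a point from camera to tool coordinates, whose origin is the TCP and whose axes are the flange's). Camera axes: x right, y down, z forward; pixel columns grow to the right and rows downward; lengths in m; the calibration is good to about 2 mm. A picture is of the moment at which its call begins: read the wrist's pose just before it.
- finish_job(): hands the job in, once; it reports no verdict.
Trained networks look in a picture, given as the dict that the camera call returned (one of the last four; its "shot" number tells which), for a name from the list of things; names that differ only in an ending like _2 or _b are one class to them, and where a whole thing is asked for, a point or a joint stands for the part that bears it (a point fixed in the world has none). Each returns a list of dicts, best first, with "score" (0 to 1); they miss things now and then, are a little off and sometimes report something else, mostly with a low value. They report only what shows in the picture. A call takes as long as a camera call. They do not tell look-alikes from the thing itself.
- recognise(label, picture): "at" ([x, y, z] in m, in the coordinates of the camera as it stood for that picture, good to about 4 mm: the middle of the surface that is visible of it).
The state is a dict: "time_s": time; "joints": joint angles; "joint_velocities": joint speeds; "effort": joint torques, N m; "tcp_pos": TCP position; "ee_rot": TCP orientation; "wrist_force": force on the tool from outside, world axes, zero at the start; "moment": the same for the moment, N m; "gripper_width": opening from 0.0 (shut) to 1.0 (fully open).
Only numpy, scipy, OpenCV 4.12 (cv2) and the standard library are available. Lean on these libraries where they do the work, as an engineer would, in place of code of your own. Each camera call takes 0.05 s, during which the arm holds its last target.

### The job

Close the filter cassette that stands in the bench clamp: pump the teal trigger until the jaw has pushed the blue cover fully home and seated it firmly, feeling for it to bottom and easing off then, because squeezing much harder cracks the cassette. Then pull the red release lever to free the clamp's head and slide the head right back to its rear stop, and set the closed cassette down in the steel tray. Leave the beaker, the yellow-capped bottle and the blue float where they are.

Things in the scene. Friction and masses are not known exactly. Their poses are not given: they have to be found in the camera images.
- clamp: Ratchet bar clamp on a grey plate (90 x 284 x 10 mm) fixed to the worktop. Origin: on the plate's underside under the bar, 6 mm ahead of the plate's middle; z up; y runs along the steel bar from the rear stop to the anvil (face at y = 115 mm, 36 mm wide, top at z = 58 mm). Its grey head slides along the bar and carries, back to front at x = 0: red release lever, black handle, teal trigger, jaw.
- head_travel (a joint): Travel of the head in m: 0 at the rear stop, growing toward the anvil, at most 0.046. With the cassette shut and hard against the anvil the jaw touches it at 0.040. A sprung pawl on bar teeth of 4 mm pitch lets the head go forward (clamp's +y) and holds it from going back unless the release lever is pulled; it slides at about 2 N, so a push on the handle moves it forward too.
- clamp_head: Sliding head, axes as the clamp's; origin at worktop height on the bar's line. Its fixed black handle stands at y = -16 to -2 mm of this frame, 22 mm wide (x), top at z = 128 mm; the jaw's face is at y = +95 mm. The housing is 28 mm wide; its top is at z = 74 mm round the handle, 64 mm elsewhere and 62 mm or lower in front of the trigger.
- trigger (a joint): Angle of the trigger in rad: 0 at rest, 0.30 at its stop; hinged 14 mm above the worktop. Pulling it toward the handle (-y) drives the head forward 8 to 10 mm a full stroke; let go, a 1.5 N spring returns it and the head stays. Jaw force is roughly 1.7 times the pull at the grip less 4 N. At its stop it feels hard too, but then the jaw is not loaded: let it return and pump again.
- trigger_grip (a point): Middle of the upper part of the teal trigger, 107 mm above the worktop at rest: prong 14 mm wide (clamp's x), 10 mm thick (y), from z = 60 to 122 mm. 40 mm clear to the handle behind it at rest; free space at its sides and in front (+y) above z = 65 mm. A full pull moves it 28 mm toward the handle, while the head goes the other way.
- release_lever (a joint): Angle of the red release lever in rad: 0 at rest, 0.13 at its stop. Pulling its top back (the clamp's -y) against 3 to 5 N frees the head at about 0.06 rad (3 mm at the grip), and pulling on drags the head back with it; let go, it springs forward and the pawl holds again.
- release_grip (a point): Middle of the upper part of the red release lever (prong 12 mm wide along the clamp's x, 8 mm thick along its y, from z = 58 mm to z = 115 mm), 104 mm above the worktop; 44 mm clear between it and the handle in front of it, free space at both sides and behind.
- jaw_face (a point): Middle of the front face of the moving jaw's black pad (36 wide x 40 high mm), on the front of the head, 36 mm above the worktop; it looks to the clamp's +y.
- nest (a point): Point of the clamp where the centre of the cassette's body is when the cassette stands in the nest, hard against the anvil: 36 mm above the worktop. The nest's floor is 14 mm above the worktop, its two side lips (51 mm apart) reach up to 20 mm.
- cassette_mid (a point): Centre of the white body of the filter cassette, which stands on edge, axis along the clamp's y: body 44 mm wide (x), 44 mm high, 24 mm thick (y), a 13 mm port on top; blue cover 44 x 44 x 14 mm on its -y side. Shut it is 38 mm long, 0.09 kg. At first it may stand up to 4 mm off the anvil; the jaw then pushes it along.
- cassette_cover (a joint): Gap in m between cover and white body, 0 when fully home, at first 0.005 to 0.009. The cover is a push fit: it slides at about 16 N and stays where it is pushed; once home the force rises steeply, by 30 N within about half a millimetre of jaw travel. A firm seat takes over 20 N of jaw force; over 48 N cracks the cassette.
- cover_face (a point): Middle of the cover's outer face, which the jaw pushes on.
- tray: Shallow steel tray, 154 x 244 mm, rim 21 mm high, loose, 0.35 kg; origin at the centre of its underside, long side along its y; the floor inside is about 2 mm thick.
- beaker: Small glass beaker, 53 mm wide, 66 mm high; origin under its middle. Bystander.
- bottle: White reagent bottle with yellow cap, 44 mm wide, 100 mm high; origin under its middle. Bystander.
- float: Blue foam float with three tubes, 50 x 72 x 16 mm; origin under its middle. Bystander.
There are look-alikes about, which are no part of the job. What is shaped like the part that bears cassette_mid but green or orange is not meant.

How it is judged:
By the outcome, as a careful person would: the job done as asked, in the order asked, and still so for the second after the job is handed in, with the robot touching nothing.
It also fails if it takes over 58 s, if anything falls off the work surface, if the arm or the gripper's body presses on something with over 40 N, if the wrist force passes 120 N, or if a joint passes its speed limit or range.

## Working session

There is one attempt and no reset: what is moved stays moved. The work goes in short steps, Python scripts to look and compute and a tool call to move; the robot and the scene stay as the last step left them, time stands still between calls to the robot, and variables do not carry over. Pictures are saved under pics/ and viewed, and the job is handed in when it is done.

Besides the shell and the picture viewer there is one more tool, called after "Call:" as name(argument=value, ...), one argument or row to a line, values as JSON. apply_moves: Moves the arm, as the interface text tells. Its arguments: {"type":"object","properties":{"plan":{"type":"array","items":{"type":"array","items":{"type":"array","items":{"type":"number"}}}}},"required":["plan"]}

```bash
ls; mkdir -p pics
python3 - <<'E'
from station import sense,capture,recognise
import cv2,numpy as np
s=sense();print(s)
for n in("side","top","wrist"):
    c=capture(n);cv2.imwrite(f"pics/{n}0.png",c["pixels"][:,:,::-1])
    print(n,c["mtx"].tolist(),c["distortion"],c.get("R"),c.get("t"),c.get("mount"))
    np.save(f"pics/{n}0_depth.npy",c["depth"])
print(sense()["time_s"])
E
```

```text
pics
{'time_s': 0.0, 'joints': array([ 9.12477149e+01,  2.20896714e+01,  3.81966128e-01, -2.81528812e-02,
       -6.84106623e+01, -1.48148213e+01]), 'joint_velocities': array([-0.03923032, -0.02516234,  0.043333  ,  0.01261523,  0.08354984,
        0.01125894]), 'effort': array([-2.34521940e-04, -3.90667427e+01,  1.87405211e+01,  4.21981260e+00,
        1.10169168e-02, -1.98851349e-04]), 'tcp_pos': array([0.14646497, 0.60693052, 0.19128824]), 'ee_rot': array([[ 9.72053315e-01, -2.34759842e-01, -4.11796582e-04],
       [-2.34760187e-01, -9.72051104e-01, -2.07531937e-03],
       [ 8.69143250e-05,  2.11399452e-03, -9.99997762e-01]]), 'wrist_force': array([ 0.35842712, -0.11119544, -0.55995845]), 'moment': array([-0.06259382, -0.01259423, -0.00152999]), 'gripper_width': 0.9989500072369102}
side [[376.0266149029517, 0.0, 258.41289646429175], [0.0, 376.0266149029517, 187.17061112647508], [0.0, 0.0, 1.0]] [-0.094208  0.        0.        0.        0.      ] [[-9.99975916e-01 -6.89423597e-03 -7.98365478e-04]
 [-3.82057017e-03  6.42856952e-01 -7.65976724e-01]
 [ 5.79405909e-03 -7.65955226e-01 -6.42867809e-01]] [0.57993301 0.07896928 1.08931313] None
top [[353.9940897036813, 0.0, 259.0156676470062], [0.0, 353.9940897036813, 186.00248214640226], [0.0, 0.0, 1.0]] [-0.00627774  0.          0.          0.          0.        ] [[-0.02906877 -0.99951104 -0.01151912]
 [-0.99461298  0.03006959 -0.09920097]
 [ 0.09949883  0.00857341 -0.99500074]] [-0.00766526  0.57660293  1.12464579] None
wrist [[305.0304289686426, 0.0, 254.48352224061728], [0.0, 305.0304289686426, 192.49670117056206], [0.0, 0.0, 1.0]] [0.00550627 0.         0.         0.         0.        ] None None [[-4.87605383e-04 -9.62042016e-01 -2.72900939e-01  7.42591551e-02]
 [ 9.99999729e-01 -6.19569493e-04  3.97384610e-04  3.16118811e-04]
 [-5.51381788e-04 -2.72900671e-01  9.62042057e-01 -1.92447580e-01]
 [ 0.00000000e+00  0.00000000e+00  0.00000000e+00  1.00000000e+00]]
0.15
```

View pics/side0.png

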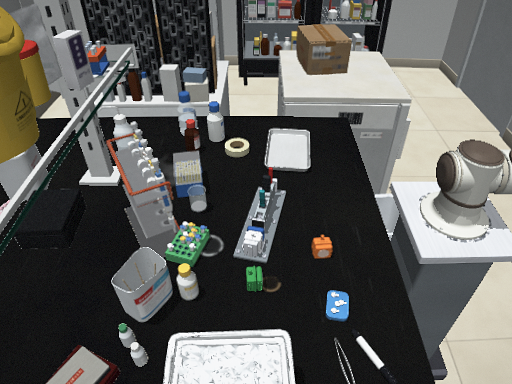

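View pics/top0.png

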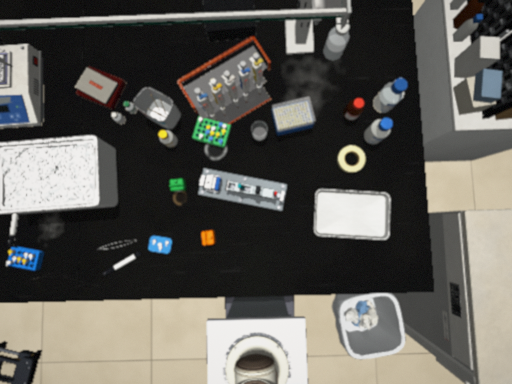

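View pics/wrist0.png

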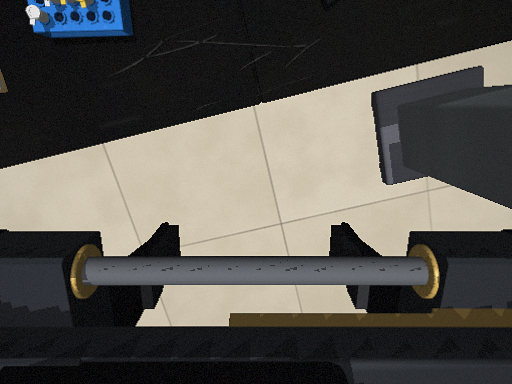

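```bash
cat > h.py <<'E'
from station import sense,capture,recognise
import cv2,numpy as np
def ext(c,s=None):
    # returns Rwc, pos : X = Rwc Xc + pos
    if c.get("R") is not None and "mount" not in c:
        R=np.array(c["R"]);return R.T,-R.T@np.array(c["t"])
    M=np.array(c["mount"]);Rt=s["ee_rot"]
    return Rt@M[:3,:3],Rt@M[:3,3]+s["tcp_pos"]
def cloud(c,s=None):
    h,w=c["depth"].shape
    u,v=np.meshgrid(np.arange(w),np.arange(h))
    p=np.stack([u,v],-1).reshape(-1,1,2).astype(np.float64)
    n=cv2.undistortPoints(p,np.array(c["mtx"]),np.array(c["distortion"])).reshape(h,w,2)
    d=c["depth"];P=np.dstack([n*d[...,None],d])
    R,t=ext(c,s);X=P@R.T+t;X[d<=0]=np.nan
    return X
def proj(c,X,s=None):
    R,t=ext(c,s);Xc=(np.atleast_2d(X)-t)@R
    return cv2.projectPoints(Xc,np.zeros(3),np.zeros(3),np.array(c["mtx"]),np.array(c["distortion"]))[0].reshape(-1,2)
def shot(n):
    s=sense();c=capture(n);return s,c
E
python3 - <<'E'
from h import *
for n in("side","top"):
    s,c=shot(n);R,t=ext(c);X=cloud(c)
    np.savez(f"pics/{n}.npz",X=X,px=c["pixels"])
    for l in["clamp","clamp_head","trigger_grip","release_grip","jaw_face","cassette_mid","cover_face","tray","beaker","bottle","float"]:
        r=recognise(l,c)
        for q in r[:3]:
            Y=R@np.array(q["at"])+t
            print(n,l,round(q["score"],2),Y.round(3),proj(c,Y).round(0).tolist())
    im=c["pixels"][:,:,::-1]
    a=im[160:275,225:305] if n=="side" else im[155:225,185:305]
    cv2.imwrite(f"pics/{n}crop.png",cv2.resize(a,None,fx=6,fy=6,interpolation=cv2.INTER_CUBIC)[:600])
print(sense()["time_s"])
E
```

```text
side clamp 0.98 [0.564 0.048 0.008] [[264.0, 223.0]]
side clamp_head 0.61 [0.563 0.025 0.061] [[265.0, 204.0]]
side release_grip 0.49 [0.564 0.027 0.059] [[264.0, 205.0]]
side jaw_face 0.7 [0.567 0.023 0.061] [[263.0, 203.0]]
side cassette_mid 0.79 [0.417 0.155 0.041] [[322.0, 245.0]]
side cassette_mid 0.72 [0.588 0.134 0.054] [[255.0, 235.0]]
side cassette_mid 0.71 [0.591 0.262 0.046] [[253.0, 278.0]]
side cover_face 0.72 [0.413 0.162 0.031] [[324.0, 250.0]]
side cover_face 0.59 [0.577 0.257 0.04 ] [[259.0, 278.0]]
side tray 0.65 [ 0.477 -0.323  0.002] [[288.0, 150.0]]
side beaker 0.58 [ 0.757 -0.012  0.035] [[197.0, 202.0]]
side bottle 0.74 [0.741 0.285 0.061] [[186.0, 282.0]]
side float 0.88 [0.401 0.314 0.01 ] [[336.0, 306.0]]
top clamp 0.55 [0.564 0.015 0.012] [[247.0, 191.0]]
top clamp_head 0.56 [ 0.562 -0.005  0.064] [[253.0, 189.0]]
top trigger_grip 0.68 [0.738 0.264 0.07 ] [[167.0, 137.0]]
top trigger_grip 0.22 [0.583 0.106 0.052] [[218.0, 184.0]]
top release_grip 0.72 [0.585 0.111 0.054] [[216.0, 184.0]]
top release_grip 0.69 [ 0.553 -0.012  0.066] [[255.0, 192.0]]
top release_grip 0.32 [ 0.474 -0.328  0.002] [[352.0, 215.0]]
top jaw_face 0.57 [ 0.557 -0.01   0.064] [[254.0, 191.0]]
top cassette_mid 0.75 [ 0.561 -0.005  0.062] [[253.0, 190.0]]
top cassette_mid 0.74 [0.585 0.125 0.057] [[212.0, 184.0]]
top cassette_mid 0.63 [0.588 0.237 0.042] [[178.0, 184.0]]
top cover_face 0.59 [0.584 0.108 0.049] [[217.0, 184.0]]
top beaker 0.48 [ 0.766 -0.027  0.023] [[258.0, 129.0]]
top bottle 0.52 [0.74  0.261 0.068] [[168.0, 136.0]]
top float 0.73 [0.395 0.302 0.016] [[160.0, 245.0]]
1.35
```

View pics/sidecrop.png

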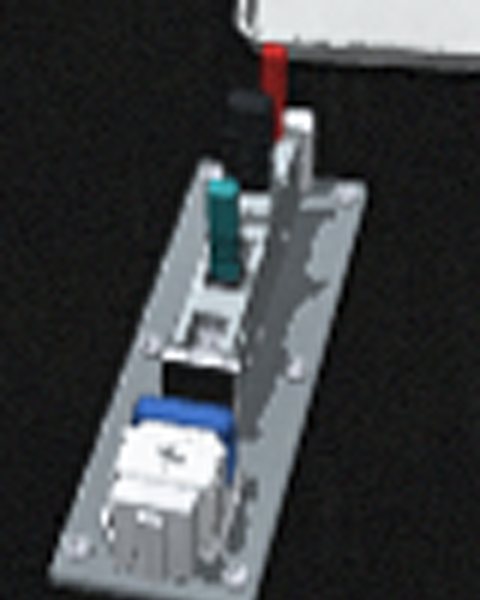

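View pics/topcrop.png

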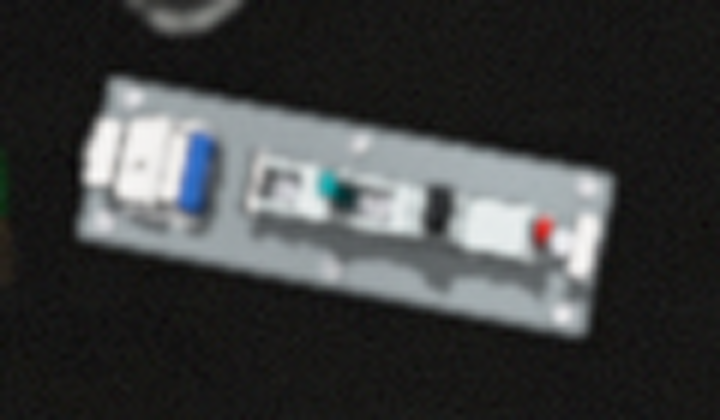

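Run:
```python
import numpy as np,cv2
from scipy.spatial import ConvexHull
for n in("side","top"):
    d=np.load(f"pics/{n}.npz");X=d["X"];px=d["px"].astype(int)
    m=(X[...,0]>.45)&(X[...,0]<.68)&(X[...,1]>-.16)&(X[...,1]<.21)&(X[...,2]>.005)
    P=X[m];C=px[m]
    print(n,len(P))
    pl=P[(P[:,2]<.02)]
    r=cv2.minAreaRect((P[:,:2]*1000).astype(np.float32));print("all",r)
    r=cv2.minAreaRect((pl[:,:2]*1000).astype(np.float32));print("plate",r,pl[:,2].mean())
    red=(C[:,0]>1.7*C[:,1])&(C[:,0]>80); print("red",red.sum(),P[red].mean(0) if red.any() else 0, P[red].max(0))
    teal=(C[:,1]>1.4*C[:,0])&(C[:,2]>1.3*C[:,0]);teal&=(C[:,1]>C[:,2]*.8);print("teal",teal.sum(),P[teal].mean(0),P[teal].max(0))
    blue=(C[:,2]>1.6*C[:,0])&(C[:,2]>1.3*C[:,1]);print("blue",blue.sum(),np.median(P[blue],0))
    # tray
    t=(X[...,0]>.36)&(X[...,0]<.6)&(X[...,1]<-.17)&(X[...,1]>-.48)&(px.sum(2)>250)&(X[...,2]<.05)&(X[...,2]>-.02)
    print("tray",cv2.minAreaRect((X[t][:,:2]*1000).astype(np.float32)))
```

```text
side 2473
all ((570.1022338867188, 33.73621368408203), (285.5765075683594, 90.0208740234375), 77.0539779663086)
plate ((570.1022338867188, 33.73621368408203), (285.5765075683594, 90.0208740234375), 77.0539779663086) 0.00898377574065096
red 36 [ 0.54562081 -0.06784915  0.09699304] [ 0.55012694 -0.06478459  0.11580975]
teal 88 [0.57005991 0.03461171 0.09219374] [0.57866546 0.04415729 0.12190872]
blue 85 [0.58313712 0.11265006 0.05437155]
tray ((479.359130859375, -324.33319091796875), (313.3777770996094, 156.04132080078125), 85.59537506103516)
top 2464
all ((564.1363525390625, 24.70538330078125), (227.3847198486328, 367.4096984863281), 0.7379703521728516)
plate ((564.1363525390625, 24.70538330078125), (227.3847198486328, 367.4096984863281), 0.7379703521728516) 0.010702040277090928
red 9 [ 0.54619682 -0.073234    0.0945661 ] [ 0.55331596 -0.07167887  0.11853425]
teal 20 [0.56921254 0.03099002 0.11329797] [0.58101626 0.04121128 0.12645785]
blue 54 [0.58536421 0.10801436 0.05800138]
tray ((478.03656005859375, -328.36407470703125), (253.2020263671875, 163.28614807128906), 84.81045532226562)
```

White cassette with blue cover in the clamp (side px 253,235) is the target. The look-alikes are green (255,278) and orange (322,245). The tray is at side (288,150), and the bigger white tub at top px (55,175) is not it. Clamp origin is about (0.571, 0.040) with +y along (0.224, 0.975). I'll move above the clamp for a closer look.

Call:
apply_moves(
  plan=[
    [[100,0.71,-0.93,0.05,0,0,-0.065],[100,0.71,-0.93,0.05,0,0,-0.065],[100,0.71,-0.93,0.05,0,0,-0.065],[100,0.71,-0.93,0.05,0,0,-0.065],[100,0.71,-0.93,0.05,0,0,-0.065],[100,0.71,-0.93,0.05,0,0,-0.065],[100,0.71,-0.93,0.05,0,0,-0.065],[100,0.71,-0.93,0.05,0,0,-0.065],[100,0.71,-0.93,0.05,0,0,-0.065],[100,0.71,-0.93,0.05,0,0,-0.065],[100,0.71,-0.93,0.05,0,0,-0.065],[100,0.71,-0.93,0.05,0,0,-0.065]],
  ],
)

```text
time_s: 2.35
tcp_pos: [0.3635, 0.3198, 0.2075]
ee_rot: [[0.503, -0.864, 0.003], [-0.864, -0.503, 0.003], [-0.001, -0.004, -1.0]]
wrist_force: [0.6, 1.5, -0.0]
gripper_width: 0.999
```

Call:
apply_moves(
  plan=[
    [[0,0.7,-0.97,0.05,0,0,-0.063],[0,0.7,-0.97,0.05,0,0,-0.063],[0,0.7,-0.97,0.05,0,0,-0.063],[0,0.7,-0.97,0.05,0,0,-0.063],[0,0.7,-0.97,0.05,0,0,-0.063],[0,0.7,-0.97,0.05,0,0,-0.063],[0,0.7,-0.97,0.05,0,0,-0.063],[0,0.7,-0.97,0.05,0,0,-0.063],[0,0.7,-0.97,0.05,0,0,-0.063],[0,0.7,-0.97,0.05,0,0,-0.063],[0,0.7,-0.97,0.05,0,0,-0.063],[0,0.6,-0.97,0,0,0,-0.063]],
  ],
)

```text
time_s: 3.35
tcp_pos: [0.58, 0.0123, 0.2259]
ee_rot: [[-0.264, -0.965, 0.012], [-0.965, 0.264, 0.002], [-0.005, -0.012, -1.0]]
wrist_force: [1.2, 0.2, 1.1]
gripper_width: 0.169
```

Run:
```python
from h import *
s,c=shot("wrist");X=cloud(c,s);np.savez("pics/w1.npz",X=X,px=c["pixels"])
print(s["tcp_pos"],s["ee_rot"].round(3),s["wrist_force"])
cv2.imwrite("pics/w1.png",c["pixels"][:,:,::-1])
```

```text
[0.58002764 0.01233525 0.22587399] [[-0.264 -0.965  0.012]
 [-0.965  0.264  0.002]
 [-0.005 -0.012 -1.   ]] [1.15257164 0.21599193 1.14771583]
```

View pics/w1.png

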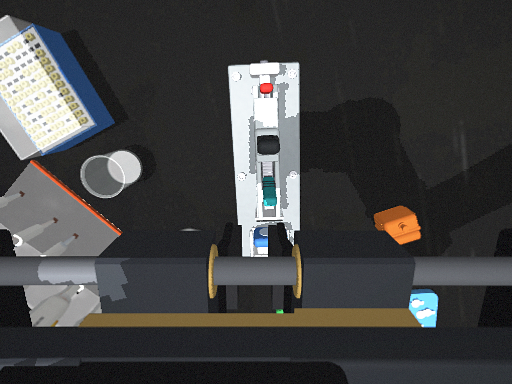

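Run:
```python
import numpy as np,cv2
d=np.load("pics/w1.npz");X=d["X"];C=d["px"].astype(int)
m=(X[...,2]<.015)&(X[...,2]>.004)&(C.min(2)>90)&(np.abs(X[...,0]-.56)<.1)&(X[...,1]>-.14)&(X[...,1]<.06)
m[:,:225]=0;m[:,305:]=0;m[225:]=0
P=X[m];r=cv2.minAreaRect((P[:,:2]*1000).astype(np.float32));print(r,P[:,2].mean())
O=np.array([.5714,.0396]);yv=np.array([.224,.975]);yv/=np.linalg.norm(yv);xv=np.array([yv[1],-yv[0]])
cl=lambda P:np.c_[(P[:,:2]-O)@xv,(P[:,:2]-O)@yv,P[:,2]]
q=cl(P);print("plate",np.percentile(q,[.5,99.5],axis=0).round(4))
# plate edge slope
for lo,hi in((-.13,-.09),(-.05,-.01)):
    k=(q[:,1]>lo)&(q[:,1]<hi);print(np.percentile(q[k,0],[1,99]))
def rep(n,m):
    m=m.copy();m[:,:225]=0;m[:,305:]=0;m[228:]=0
    q=cl(X[m]);print(n,len(q));
    print(np.percentile(q,[2,50,98],axis=0).round(4).tolist())
    t=q[q[:,2]>q[:,2].max()-.008];print(" top",t.mean(0).round(4),t.min(0).round(4),t.max(0).round(4))
z=X[...,2]
rep("red",(C[...,0]>1.8*C[...,1])&(C[...,0]>80)&(z>.05))
rep("teal",(C[...,1]>1.4*C[...,0])&(C[...,2]>1.3*C[...,0])&(z>.05))
rep("handle",(z>.105)&(C.max(2)<80)&(z<.14))
```

```text
((558.46435546875, -18.440757751464844), (180.50962829589844, 89.589111328125), 77.1806640625) 0.010107754249176643
plate [[-0.044  -0.1485  0.0075]
 [ 0.0448  0.026   0.0143]]
[-0.04397665  0.04444002]
[-0.04381578  0.04435104]
red 120
[[-0.0049, -0.1196, 0.0799], [0.0008, -0.1152, 0.1147], [0.0064, -0.1116, 0.1171]]
 top [ 0.0008 -0.1156  0.1148] [-0.005  -0.1197  0.1107] [ 0.0064 -0.1115  0.1181]
teal 348
[[-0.006, -0.0176, 0.0655], [0.0004, -0.011, 0.1081], [0.0071, -0.0012, 0.1224]]
 top [ 0.0294 -0.0368  0.2631] [ 0.0294 -0.0368  0.2631] [ 0.0294 -0.0368  0.2631]
handle 355
[[-0.0098, -0.0681, 0.1088], [0.0011, -0.0626, 0.1267], [0.0112, -0.0545, 0.1291]]
 top [ 0.0008 -0.0616  0.1268] [-0.0098 -0.0677  0.1219] [ 0.0114 -0.0541  0.1297]
```

Call:
apply_moves(
  plan=[
    [[0,-0.1,0.9,0,-0.002,0.012,0.04],[0,-0.1,0.82,-0.3,0,0,0],[0,0,0,-0.9,0,0,0],[0,0,0,-0.9,0,0,0],[0,0,0,-0.9,0,0,0],[0,0,0,-0.9,0,0,0],[0,0,0,-0.9,0,0,0],[0,0,0,0,0,0,0]],
  ],
)

```text
time_s: 4.07
tcp_pos: [0.5791, 0.0504, 0.1028]
ee_rot: [[-0.235, -0.972, 0.007], [-0.972, 0.235, -0.001], [-0.001, -0.007, -1.0]]
wrist_force: [-0.2, 0.0, -1.1]
gripper_width: 0.005
```

Call:
apply_moves(
  plan=[
    [[0,-0.2,0.05,0.1,0,0.007,0.012],[0,-0.05,-0.2,0,0,0,0],[0,-0.05,-0.2,0,0,0,0]],
  ],
)

```text
time_s: 4.32
tcp_pos: [0.5721, 0.0422, 0.1073]
ee_rot: [[-0.219, -0.976, 0.001], [-0.976, 0.219, -0.001], [0.001, -0.001, -1.0]]
wrist_force: [0.8, 0.7, 0.8]
gripper_width: 0.009
```

Call:
apply_moves(
  plan=[
    [[0,-0.05,-0.2,0,0,0,0],[0,-0.05,-0.2,0,0,0,0]],
  ],
)

```text
time_s: 4.48
tcp_pos: [0.571, 0.0316, 0.1104]
ee_rot: [[-0.219, -0.976, 0.006], [-0.976, 0.219, -0.0], [-0.001, -0.006, -1.0]]
wrist_force: [-0.1, -0.7, 0.2]
gripper_width: 0.002
```

Call:
apply_moves(
  plan=[
    [[0,-0.05,-0.2,0,0,0,0],[0,-0.05,-0.2,0,0,0,0]],
  ],
)

```text
time_s: 4.65
tcp_pos: [0.5692, 0.0204, 0.1124]
ee_rot: [[-0.219, -0.976, 0.01], [-0.976, 0.219, 0.001], [-0.003, -0.009, -1.0]]
wrist_force: [-1.0, 0.3, -0.2]
gripper_width: 0.005
```

```bash
cat > look.py <<'E'
from h import *
import sys
s,c=shot("wrist");n=sys.argv[1]
im=c["pixels"][:,:,::-1]
cv2.imwrite(f"pics/{n}.png",cv2.resize(im[40:240,180:360],None,fx=3,fy=3))
X=cloud(c,s);C=c["pixels"].astype(int);z=X[...,2]
O=np.array([.5714,.0396]);yv=np.array([.224,.975]);yv/=np.linalg.norm(yv);xv=np.array([yv[1],-yv[0]])
def rep(n,m):
    P=X[m]
    q=np.c_[(P[:,:2]-O)@xv,(P[:,:2]-O)@yv,P[:,2]];q=q[np.abs(q[:,0])<.02]
    if len(q)>5:print(n,len(q),(np.percentile(q,[2,50,98],axis=0)*1000).round(1).tolist())
rep("red",(C[...,0]>1.8*C[...,1])&(C[...,0]>80)&(z>.05)&(z<.14))
rep("teal",(C[...,1]>1.4*C[...,0])&(C[...,2]>1.3*C[...,0])&(z>.05)&(z<.14))
rep("handle",(z>.118)&(C.max(2)<80)&(z<.133))
d=s["tcp_pos"][:2]-O;print("tcp clamp",(d@xv*1000).round(1),(d@yv*1000).round(1),s["tcp_pos"][2].round(4),"f along y",(s["wrist_force"][:2]@yv).round(2),s["time_s"])
E
python3 look.py w2
```

```text
red 376 [[-4.5, -119.9, 69.5], [0.7, -114.4, 114.4], [6.0, -111.5, 116.6]]
teal 337 [[-5.9, -17.8, 64.1], [0.8, -14.8, 82.7], [7.0, -12.1, 99.8]]
handle 761 [[-9.1, -67.9, 119.2], [0.4, -62.2, 127.0], [10.5, -55.0, 129.0]]
tcp clamp 2.1 -19.2 0.1124 f along y 0.05 4.65
```

View pics/w2.png

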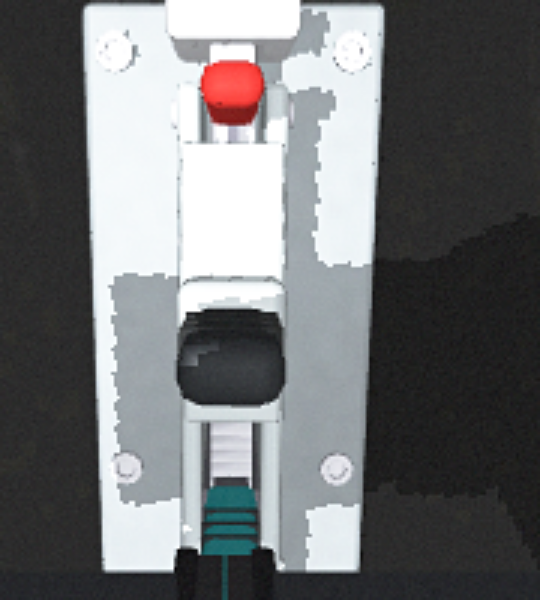

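Run:
```python
from h import *
s,c=shot("wrist")
cv2.imwrite("pics/w3.png",cv2.resize(c["pixels"][190:290,200:320,::-1],None,fx=6,fy=6,interpolation=cv2.INTER_CUBIC))
X=cloud(c,s);O=np.array([.5714,.0396]);yv=np.array([.224,.975]);yv/=np.linalg.norm(yv)
for v in range(195,262,5):
    print(v,[(int(((X[v,u,:2]-O)@yv)*1000),int(X[v,u,2]*1000)) if X[v,u,2]==X[v,u,2] else None for u in(240,246,250,255,260,266,270)])
s,c=shot("side")
cv2.imwrite("pics/s3.png",cv2.resize(c["pixels"][165:265,220:310,::-1],None,fx=6,fy=6,interpolation=cv2.INTER_CUBIC))
```

```text
195 [(-23, 62), (-23, 61), (-19, 48), (-19, 47), (-19, 45), (-23, 60), (-23, 61)]
200 [(-19, 61), (-19, 61), (-15, 47), (-16, 51), (-15, 49), (-19, 60), (-19, 61)]
205 [(-15, 62), (-15, 61), (-16, 66), (-17, 69), (-17, 68), (-14, 60), (-15, 61)]
210 [(-10, 60), (-10, 61), (-16, 77), (-16, 77), (-16, 78), (-10, 61), (-10, 62)]
215 [(-5, 59), (-6, 61), (-14, 85), (-14, 85), (-14, 84), (-6, 61), (-6, 61)]
220 [(-1, 60), (-1, 61), (-13, 92), (-13, 93), (-13, 93), (-1, 61), (-1, 62)]
225 [(-31, 146), (-30, 143), (-30, 143), (-29, 142), (-30, 144), (-31, 146), (-31, 147)]
230 [(-31, 153), (-29, 150), (-30, 151), (-29, 150), (-30, 150), (-31, 154), (-31, 153)]
235 [(-31, 160), (-30, 157), (-29, 156), (-30, 157), (-30, 158), (-31, 160), (-32, 161)]
240 [(-31, 167), (-30, 163), (-30, 164), (-30, 163), (-30, 163), (-31, 166), (-31, 166)]
245 [(-56, 223), (-30, 169), (-29, 168), (-28, 165), (-30, 170), (-29, 168), (-56, 224)]
250 [(-55, 225), (-30, 174), (-30, 174), (-26, 166), (-30, 175), (-29, 173), (-57, 228)]
255 [(-54, 227), (-30, 179), (-30, 179), (-29, 178), (-30, 180), (-31, 182), (-55, 228)]
260 [(-54, 228), (-53, 227), (-53, 228), (-53, 226), (-53, 227), (-53, 227), (-55, 230)]
```

View pics/w3.png

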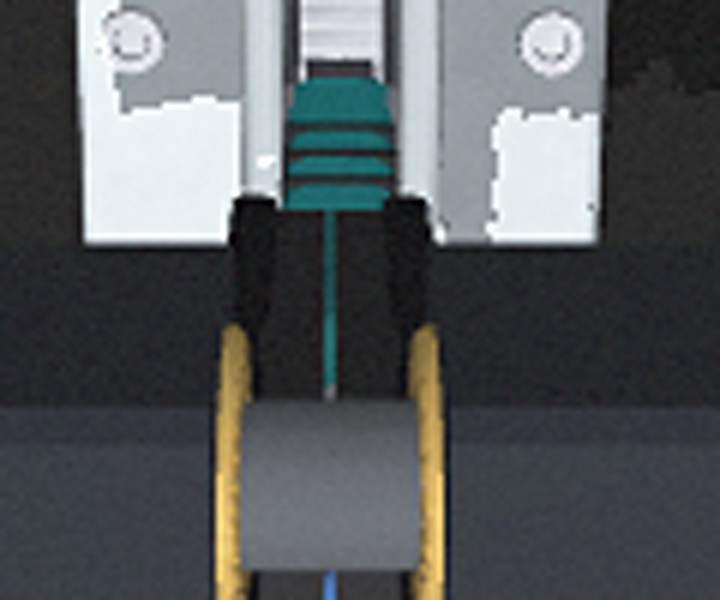

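View pics/s3.png

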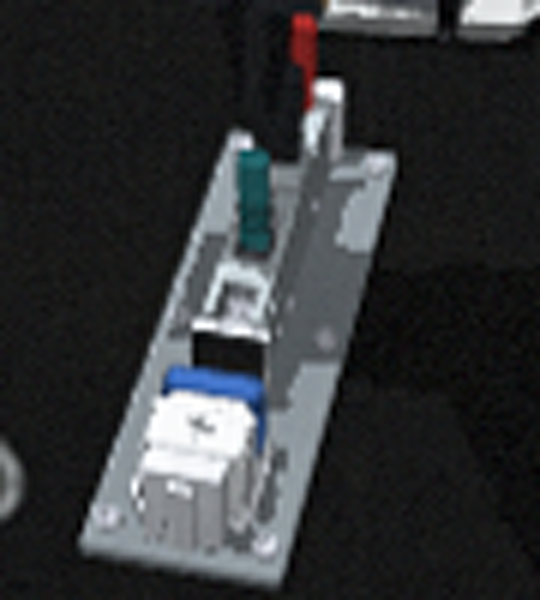

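Run:
```python
from h import *
s,c=shot("side");s2,c2=shot("top")
X=cloud(c);X2=cloud(c2)
cv2.imwrite("pics/s4.png",c["pixels"][:,:,::-1]);cv2.imwrite("pics/t4.png",c2["pixels"][:,:,::-1])
P=X.reshape(-1,3);k=(np.abs(P[:,0]-.57)<.15)&(np.abs(P[:,1])<.25)&(P[:,2]>.135);print(k.sum(),P[k][::max(1,k.sum()//10)])
P=X2.reshape(-1,3);k=(np.abs(P[:,0]-.57)<.15)&(np.abs(P[:,1])<.25)&(P[:,2]>.135);print(k.sum(),P[k][::max(1,k.sum()//10)])
```

```text
10456 [[0.42071174 0.12415061 0.5657554 ]
 [0.5321863  0.04691641 0.49177543]
 [0.5778915  0.07644067 0.47629011]
 [0.55214535 0.13870846 0.48238513]
 [0.56111841 0.1479641  0.46705467]
 [0.44399702 0.18256237 0.46513315]
 [0.51200878 0.23924572 0.46918557]
 [0.52559963 0.24137087 0.44615376]
 [0.49491118 0.22689539 0.41005154]
 [0.52790378 0.004364   0.22301915]
 [0.57808366 0.03270594 0.14180082]]
7272 [[ 0.66394843  0.03090129  0.25703224]
 [ 0.58077354  0.0859858   0.46627765]
 [ 0.55830349  0.09908126  0.48395704]
 [ 0.53912672  0.01648161  0.50793276]
 [ 0.53278759  0.17812985  0.48496038]
 [ 0.53739358 -0.00197622  0.23583932]
 [ 0.50732333  0.14496616  0.49860402]
 [ 0.49140348  0.13388165  0.50467557]
 [ 0.47660013  0.20133613  0.4801316 ]
 [ 0.44751058  0.10741042  0.5144329 ]
 [ 0.4202308   0.11192722  0.5663681 ]]
```

View pics/s4.png

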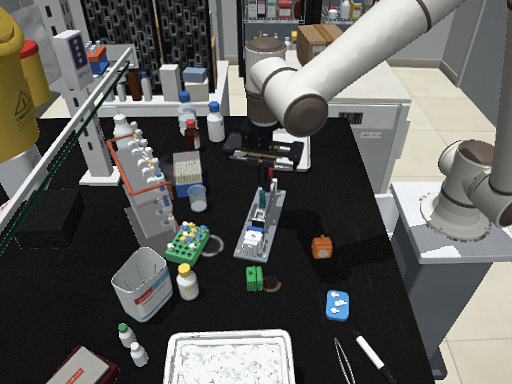

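View pics/t4.png

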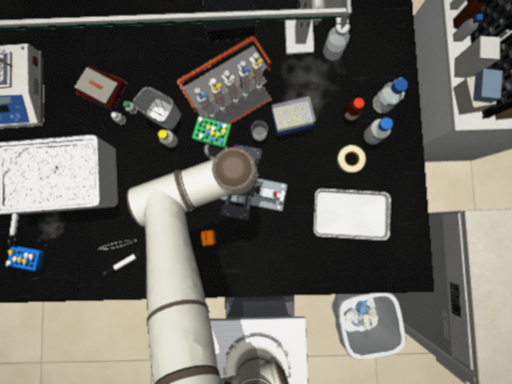

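Run:
```python
from h import *
s,c=shot("side");X=cloud(c)
im=c["pixels"][130:220,225:315,::-1]
im=np.clip((im/255.)**.45*255,0,255).astype(np.uint8)
cv2.imwrite("pics/s5.png",cv2.resize(im,None,fx=6.5,fy=6.5,interpolation=cv2.INTER_CUBIC))
for p in([.5666,.0204,.0],):
  pass
tp=s["tcp_pos"];print(proj(c,np.array([tp,tp+[0,0,-.008],tp+[0,0,.03]])))
for v in range(150,200,3):
    print(v,[tuple((X[v,u]*1000).round().astype(int)) if X[v,u,0]==X[v,u,0] else 0 for u in range(256,278,3)])
```

```text
[[262.42437991 188.96418883]
 [262.40629453 191.23660082]
 [262.49362286 180.23147749]]
150 [(np.int64(585), np.int64(44), np.int64(253)), (np.int64(578), np.int64(43), np.int64(252)), (np.int64(571), np.int64(44), np.int64(253)), (np.int64(564), np.int64(48), np.int64(255)), (np.int64(557), np.int64(49), np.int64(256)), (np.int64(549), np.int64(41), np.int64(251)), (np.int64(541), np.int64(15), np.int64(233)), (np.int64(534), np.int64(16), np.int64(234))]
153 [(np.int64(585), np.int64(44), np.int64(244)), (np.int64(578), np.int64(47), np.int64(246)), (np.int64(571), np.int64(48), np.int64(247)), (np.int64(564), np.int64(49), np.int64(248)), (np.int64(557), np.int64(50), np.int64(249)), (np.int64(549), np.int64(49), np.int64(248)), (np.int64(543), np.int64(55), np.int64(252)), (np.int64(535), np.int64(56), np.int64(252))]
156 [(np.int64(585), np.int64(43), np.int64(235)), (np.int64(578), np.int64(42), np.int64(234)), (np.int64(571), np.int64(46), np.int64(237)), (np.int64(564), np.int64(46), np.int64(237)), (np.int64(556), np.int64(50), np.int64(240)), (np.int64(549), np.int64(50), n
[... 4591 characters left out ...]
-74), np.int64(7)), (np.int64(579), np.int64(-73), np.int64(8)), (np.int64(570), np.int64(43), np.int64(110)), (np.int64(562), np.int64(-4), np.int64(69)), (np.int64(553), np.int64(0), np.int64(72)), (np.int64(544), np.int64(-17), np.int64(57)), (np.int64(533), np.int64(-66), np.int64(14)), (np.int64(524), np.int64(-74), np.int64(7))]
198 [(np.int64(588), np.int64(-58), np.int64(9)), (np.int64(579), np.int64(-61), np.int64(7)), (np.int64(570), np.int64(39), np.int64(95)), (np.int64(561), np.int64(2), np.int64(62)), (np.int64(553), np.int64(2), np.int64(62)), (np.int64(544), np.int64(-18), np.int64(45)), (np.int64(533), np.int64(-59), np.int64(8)), (np.int64(524), np.int64(-60), np.int64(8))]
```

View pics/s5.png

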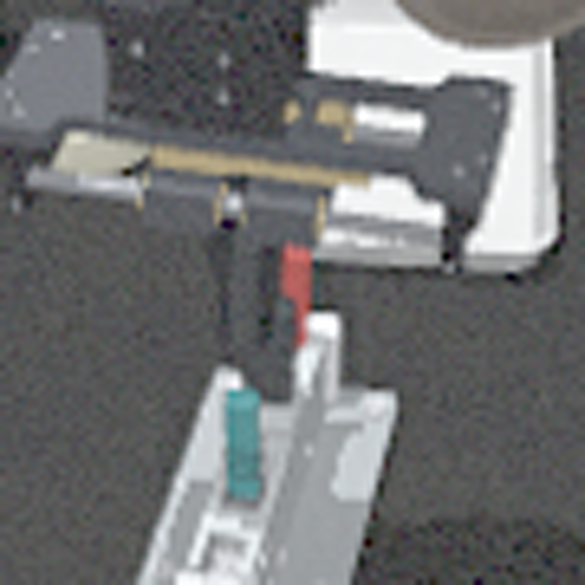

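Run:
```python
import numpy as np,cv2
d=np.load("pics/wrist0_depth.npy")
K=np.array([[305.03,0,254.48],[0,305.03,192.5],[0,0,1]])
M=np.array([[-4.87605383e-04,-9.62042016e-01,-2.72900939e-01,7.42591551e-02],[9.99999729e-01,-6.19569493e-04,3.97384610e-04,3.16118811e-04],[-5.51381788e-04,-2.72900671e-01,9.62042057e-01,-1.92447580e-01]])
h,w=d.shape;u,v=np.meshgrid(np.arange(w),np.arange(h))
P=np.dstack([(u-254.48)/305.03*d,(v-192.5)/305.03*d,d])@M[:,:3].T+M[:,3]
m=(d>0)&(P[...,2]<.1)&(P[...,2]>-.2)&(np.abs(P[...,1])<.12)
for v in range(215,300,6):
    print(v,[tuple((P[v,u]*1000).astype(int).tolist()) for u in(150,165,172,178,335,345,352,360) if m[v,u]])
X=np.load("pics/w1.npz");
s=cv2.imread("pics/wrist0.png")[200:330,130:380]
s=np.clip((s/255.)**.5*255,0,255).astype(np.uint8)
cv2.imwrite("pics/w0z.png",cv2.resize(s,None,fx=3,fy=3))
```

```text
215 []
221 []
227 [(10, -48, -36), (9, -45, -33), (8, -42, -31), (9, 45, -34), (10, 49, -37)]
233 [(9, -47, -41), (9, -43, -42), (4, -43, -31), (7, 44, -38), (9, 48, -43), (10, 51, -45)]
239 [(10, -51, -52), (9, -44, -50), (6, -43, -44), (1, -43, -32), (5, 43, -41), (9, 46, -49), (10, 48, -53), (10, 52, -52)]
245 [(10, -49, -60), (8, -43, -55), (3, -43, -45), (-2, -43, -32), (2, 43, -42), (9, 44, -56), (8, 47, -56), (11, 50, -60)]
251 [(9, -47, -64), (5, -43, -55), (1, -42, -46), (-4, -42, -35), (-1, 44, -41), (6, 44, -57), (9, 45, -63), (9, 49, -63)]
257 [(33, -28, -115), (32, -25, -113), (32, -23, -114), (32, -21, -112), (32, 23, -113), (33, 25, -114), (32, 28, -113), (32, 30, -114)]
263 [(31, -28, -115), (31, -24, -115), (31, -22, -115), (32, -20, -116), (31, 22, -115), (32, 25, -115), (32, 27, -115), (32, 29, -116)]
269 [(31, -28, -117), (30, -24, -116), (31, -22, -117), (31, -20, -117), (31, 22, -117), (30, 25, -116), (31, 27, -117), (31, 29, -117)]
275 [(29, -28, -118), (29, -24, -118), (29, -22, -118), (29, -20, -117), (29, 22, -118), (29, 25, -117), (29, 27, -118), (29, 29, -117)]
281 [(27, -28, -118), (28, -24, -119), (27, -22, -117), (28, -20, -118), (28, 22, -118), (27, 25, -117), (27, 27, -117), (27, 29, -117)]
287 [(0, -43, -79), (-3, 43, -73), (1, 44, -80)]
293 [(-2, -44, -78), (-5, 43, -74), (-2, 45, -79)]
299 [(-4, -44, -79), (-8, 43, -74), (-5, 45, -79)]
```

View pics/w0z.png

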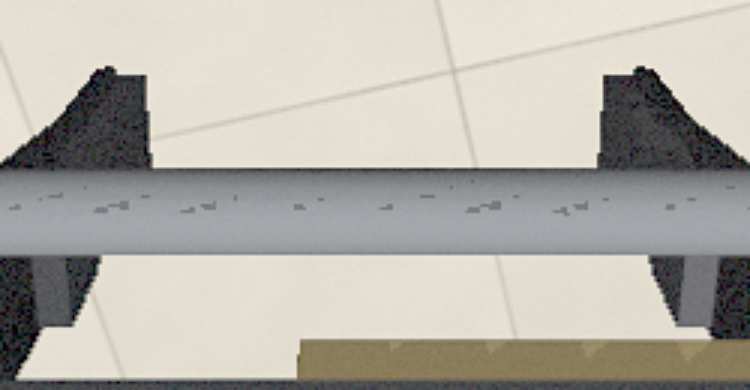

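Measured: the fingertips sit about 31 mm behind the reported TCP, not 8 mm ahead of it. The wrist and side depth readings agree on this. My closed fingers passed over the trigger at z≈0.14, and nothing was touched. I'll use tip z = TCP z + 0.031, back off in front of the trigger and go lower.

Call:
apply_moves(
  plan=[
    [[0,0.09,0.6,0.1,0,0.01,0],[0,0.09,0.6,0,0,0,0],[0,0,0,-0.7,0,0,0],[0,0,0,-0.7,0,0,0],[0,0,0,-0.55,0,0,0],[0,0,0,0,0,0,0]],
  ],
)

```text
time_s: 5.45
tcp_pos: [0.5766, 0.0593, 0.0648]
ee_rot: [[-0.215, -0.977, 0.002], [-0.977, 0.215, 0.002], [-0.003, -0.002, -1.0]]
wrist_force: [-1.2, 0.7, 0.5]
gripper_width: 0.008
```

```bash
python3 look.py w6
```

```text
red 17 [[-3.2, -112.1, 61.1], [1.1, -111.7, 62.5], [4.3, -111.3, 64.1]]
teal 1393 [[-6.0, -17.4, 66.5], [0.7, -10.3, 112.7], [7.1, -0.6, 122.6]]
handle 1322 [[-9.5, -67.2, 118.9], [-0.4, -56.7, 126.3], [10.6, 10.7, 131.4]]
tcp clamp 0.6 20.3 0.0648 f along y 0.45 5.45
```

View pics/w6.png

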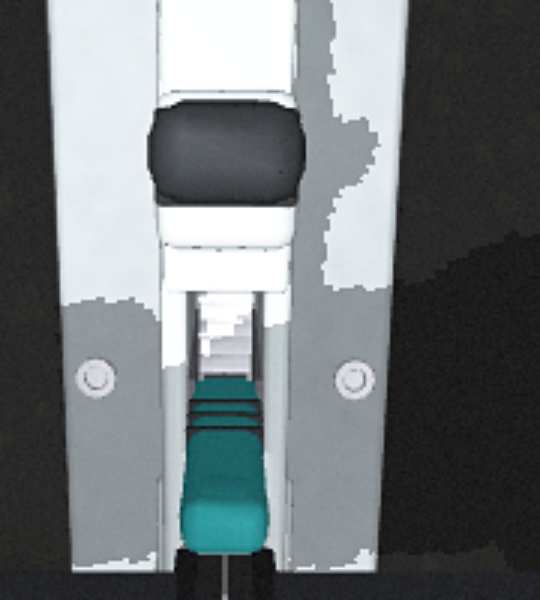

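Call:
apply_moves(
  plan=[
    [[0,-0.07,-0.31,0,0,0,0],[0,-0.07,-0.31,0,0,0,0]],
  ],
)

```text
time_s: 5.67
tcp_pos: [0.5757, 0.0464, 0.0673]
ee_rot: [[-0.21, -0.978, 0.007], [-0.978, 0.21, 0.003], [-0.005, -0.006, -1.0]]
wrist_force: [-1.5, 5.2, 1.5]
gripper_width: 0.004
```

Call:
apply_moves(
  plan=[
    [[0,-0.05,-0.2,0,0,0,0],[0,-0.05,-0.2,0,0,0,0]],
  ],
)

```text
time_s: 5.83
tcp_pos: [0.5738, 0.0372, 0.0688]
ee_rot: [[-0.211, -0.977, 0.011], [-0.977, 0.211, 0.007], [-0.009, -0.009, -1.0]]
wrist_force: [0.1, 5.8, -3.4]
gripper_width: 0.007
```

Call:
apply_moves(
  plan=[
    [[0,-0.1,-0.2,-0.05,-0.007,0.011,0],[0,-0.07,-0.2,-0.05,0,0,0]],
  ],
)

```text
time_s: 6.0
tcp_pos: [0.5723, 0.0294, 0.0681]
ee_rot: [[-0.213, -0.977, 0.008], [-0.977, 0.213, 0.006], [-0.008, -0.007, -1.0]]
wrist_force: [-2.5, 23.5, 3.3]
gripper_width: 0.005
```

Call:
apply_moves(
  plan=[
    [[0,-0.05,-0.15,0,0,0,0]],
  ],
)

```text
time_s: 6.08
tcp_pos: [0.5724, 0.0294, 0.0685]
ee_rot: [[-0.215, -0.977, 0.013], [-0.976, 0.215, 0.014], [-0.016, -0.01, -1.0]]
wrist_force: [-2.1, 22.1, -3.4]
gripper_width: 0.008
```

Call:
apply_moves(
  plan=[
    [[0,0.09,0.45,-0.05,-0.01,0.012,0],[0,0.09,0.41,-0.05,0,0,0],[0,0.09,0.41,0,0,0,0]],
  ],
)

```text
time_s: 6.33
tcp_pos: [0.5794, 0.0599, 0.0676]
ee_rot: [[-0.218, -0.976, 0.002], [-0.976, 0.218, 0.003], [-0.004, -0.001, -1.0]]
wrist_force: [0.1, -1.1, -0.1]
gripper_width: 0.002
```

```bash
python3 look.py w7
```

```text
red 315 [[-4.6, -106.1, 62.6], [0.7, -103.9, 76.2], [6.1, -103.4, 88.2]]
teal 1370 [[-5.9, -10.3, 66.8], [0.7, -3.9, 111.6], [7.2, 9.6, 122.9]]
handle 1268 [[-9.2, -59.6, 119.0], [1.0, -49.0, 126.2], [10.7, 12.0, 131.4]]
tcp clamp 3.2 21.6 0.0676 f along y -1.04 6.3333
```

Call:
apply_moves(
  plan=[
    [[0,-0.16,-0.25,0,0,0,0],[0,-0.08,-0.27,0,0,0,0],[0,-0.08,-0.27,-0.05,-0.005,0.01,0],[0,-0.07,-0.2,-0.05,-0.005,0.01,0]],
  ],
)

```text
time_s: 6.72
tcp_pos: [0.5736, 0.0381, 0.0681]
ee_rot: [[-0.214, -0.977, -0.007], [-0.977, 0.214, -0.002], [0.004, 0.007, -1.0]]
wrist_force: [1.0, 11.4, 2.7]
gripper_width: 0.006
```

Call:
apply_moves(
  plan=[
    [[0,-0.04,-0.15,0,0,0,0]],
  ],
)

```text
time_s: 6.8
tcp_pos: [0.5737, 0.0369, 0.0683]
ee_rot: [[-0.216, -0.976, -0.004], [-0.976, 0.216, 0.004], [-0.003, 0.004, -1.0]]
wrist_force: [-1.1, 23.7, -1.8]
gripper_width: 0.008
```

Call:
apply_moves(
  plan=[
    [[0,0.07,0.45,-0.05,0,0,0],[0,0.07,0.41,-0.05,0,0,0],[0,0.07,0.41,0,0,0,0],[0,-0.1,-0.2,0,0,0,0],[0,-0.1,-0.27,0,0,0,0],[0,-0.08,-0.27,-0.05,-0.003,0.006,0],[0,-0.07,-0.2,-0.05,-0.003,0.006,0]],
  ],
)

```text
time_s: 7.38
tcp_pos: [0.5729, 0.0477, 0.0652]
ee_rot: [[-0.216, -0.976, -0.009], [-0.976, 0.216, 0.002], [0.0, 0.009, -1.0]]
wrist_force: [-2.2, 14.8, 5.6]
gripper_width: 0.006
```

Call:
apply_moves(
  plan=[
    [[0,-0.04,-0.16,0,0,0,0]],
  ],
)

```text
time_s: 7.47
tcp_pos: [0.5726, 0.0463, 0.0654]
ee_rot: [[-0.217, -0.976, -0.007], [-0.976, 0.217, 0.007], [-0.005, 0.008, -1.0]]
wrist_force: [-1.7, 14.8, -0.2]
gripper_width: 0.007
```

Call:
apply_moves(
  plan=[
    [[0,-0.03,-0.13,0,0,0,0]],
  ],
)

```text
time_s: 7.55
tcp_pos: [0.5724, 0.0461, 0.0655]
ee_rot: [[-0.217, -0.976, -0.004], [-0.976, 0.217, 0.012], [-0.011, 0.007, -1.0]]
wrist_force: [-0.5, 16.3, 0.8]
gripper_width: 0.005
```

```bash
python3 look.py w8
python3 - <<'E'
from h import *
s,c=shot("side")
im=c["pixels"][160:265,220:310,::-1]
cv2.imwrite("pics/s8.png",cv2.resize(im,None,fx=5.5,fy=5.5,interpolation=cv2.INTER_CUBIC))
E
```

```text
red 734 [[-4.7, -95.3, 69.0], [0.8, -89.9, 114.4], [6.4, -87.4, 116.5]]
teal 919 [[-5.9, -17.3, 63.5], [0.4, -13.7, 119.9], [7.2, 14.9, 123.1]]
handle 1752 [[-9.1, -43.8, 118.8], [0.5, -36.6, 126.9], [10.3, -3.7, 131.4]]
tcp clamp -0.5 6.6 0.0655 f along y 15.76 7.55
```

View pics/s8.png

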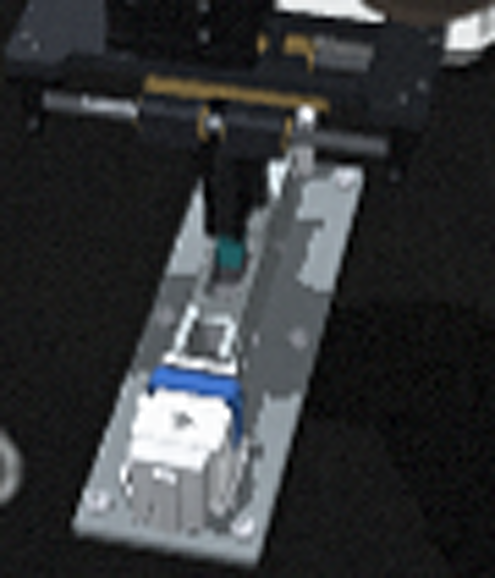

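Call:
apply_moves(
  plan=[
    [[0,0.1,0.45,0,-0.01,0,0],[0,0.1,0.41,0,0,0,0],[0,0.09,0.41,0,0,0,0],[0,-0.08,-0.2,0,0,0,0],[0,-0.07,-0.27,0,0,0,0],[0,-0.07,-0.25,0,-0.003,0.004,0]],
  ],
)

```text
time_s: 8.15
tcp_pos: [0.5744, 0.0647, 0.0655]
ee_rot: [[-0.216, -0.976, -0.008], [-0.976, 0.216, 0.003], [-0.002, 0.008, -1.0]]
wrist_force: [-3.5, 12.1, 3.0]
gripper_width: 0.004
```

Call:
apply_moves(
  plan=[
    [[0,-0.04,-0.16,0,0,0,0]],
  ],
)

```text
time_s: 8.23
tcp_pos: [0.5739, 0.0629, 0.0659]
ee_rot: [[-0.216, -0.976, -0.006], [-0.976, 0.215, 0.007], [-0.006, 0.007, -1.0]]
wrist_force: [-1.2, 11.0, -0.1]
gripper_width: 0.005
```

Call:
apply_moves(
  plan=[
    [[0,-0.04,-0.16,0,-0.003,0.003,0],[0,-0.03,-0.16,0,0,0,0]],
  ],
)

```text
time_s: 8.4
tcp_pos: [0.5736, 0.0607, 0.0661]
ee_rot: [[-0.216, -0.976, -0.003], [-0.976, 0.216, 0.015], [-0.014, 0.006, -1.0]]
wrist_force: [-1.5, 15.2, 1.5]
gripper_width: 0.008
```

Call:
apply_moves(
  plan=[
    [[0,-0.03,-0.16,0,-0.003,0.003,0],[0,-0.03,-0.16,0,0,0,0]],
  ],
)

```text
time_s: 8.57
tcp_pos: [0.5734, 0.0598, 0.0662]
ee_rot: [[-0.217, -0.976, 0.0], [-0.976, 0.217, 0.024], [-0.024, 0.005, -1.0]]
wrist_force: [-2.3, 15.8, 0.9]
gripper_width: 0.008
```

Call:
apply_moves(
  plan=[
    [[0,-0.03,-0.16,0,-0.003,0.003,0]],
  ],
)

```text
time_s: 8.65
tcp_pos: [0.5733, 0.0594, 0.0663]
ee_rot: [[-0.217, -0.976, 0.001], [-0.976, 0.217, 0.028], [-0.027, 0.005, -1.0]]
wrist_force: [-0.5, 15.8, 0.5]
gripper_width: 0.003
```

```bash
python3 look.py w9
python3 - <<'E'
from h import *
s,c=shot("side")
im=c["pixels"][190:265,220:300,::-1]
cv2.imwrite("pics/s9.png",cv2.resize(im,None,fx=7,fy=7,interpolation=cv2.INTER_CUBIC))
print(s["wrist_force"])
E
```

```text
red 854 [[-4.7, -89.7, 67.2], [0.7, -84.1, 114.2], [6.2, -82.0, 116.6]]
teal 1098 [[-6.1, -3.7, 67.5], [0.2, -1.3, 117.9], [6.9, 8.9, 129.2]]
handle 1409 [[-9.5, -38.4, 118.7], [-0.8, -29.4, 126.4], [10.3, 8.6, 131.5]]
tcp clamp -2.6 19.8 0.0663 f along y 15.33 8.65
[-1.91631481 14.64465382 -0.10306587]
```

View pics/s9.png

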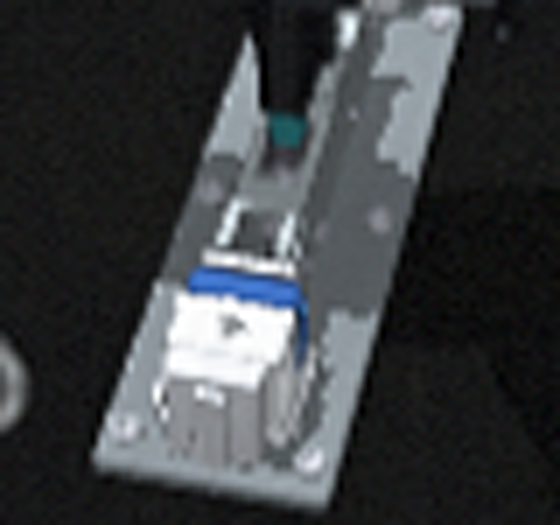

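Call:
apply_moves(
  plan=[
    [[0,0.02,-0.2,0,-0.015,0,0],[0,0,-0.2,0,-0.015,0,0]],
  ],
)

```text
time_s: 8.92
tcp_pos: [0.573, 0.0564, 0.0659]
ee_rot: [[-0.22, -0.976, 0.002], [-0.976, 0.22, 0.009], [-0.009, 0.001, -1.0]]
wrist_force: [-3.3, 15.1, 2.4]
gripper_width: 0.006
```

Call:
apply_moves(
  plan=[
    [[0,0.0,-0.2,0,-0.01,0,0],[0,-0.03,-0.2,0,-0.01,0,0]],
  ],
)

```text
time_s: 9.08
tcp_pos: [0.5727, 0.0541, 0.0656]
ee_rot: [[-0.22, -0.975, 0.006], [-0.975, 0.22, 0.001], [-0.002, -0.005, -1.0]]
wrist_force: [-1.6, 18.9, 0.1]
gripper_width: 0.005
```

Call:
apply_moves(
  plan=[
    [[0,0.1,0.45,0,0,0.005,0],[0,0.1,0.41,0,0,0,0],[0,0.11,0.4,0,0,0,0],[0,0.02,0,0,0,0,0]],
  ],
)

```text
time_s: 9.42
tcp_pos: [0.5795, 0.0863, 0.065]
ee_rot: [[-0.221, -0.975, -0.003], [-0.975, 0.221, -0.001], [0.001, 0.003, -1.0]]
wrist_force: [-0.4, 0.2, -0.2]
gripper_width: 0.003
```

```bash
python3 look.py w10
```

```text
red 224 [[-4.9, -81.9, 61.3], [0.5, -79.8, 71.8], [5.8, -79.3, 81.4]]
teal 1406 [[-6.0, 14.7, 67.0], [0.5, 21.5, 112.2], [6.9, 31.6, 122.5]]
handle 1305 [[-9.7, -35.4, 118.8], [-1.4, -24.7, 126.2], [10.6, 38.0, 131.5]]
tcp clamp -2.5 47.3 0.065 f along y 0.13 9.4167
```

Call:
apply_moves(
  plan=[
    [[0,0.06,-0.2,0,0,0,0],[0,-0.04,-0.12,0,0,0,0],[0,-0.03,-0.12,0,0,0,0]],
  ],
)

```text
time_s: 9.72
tcp_pos: [0.5801, 0.0764, 0.065]
ee_rot: [[-0.222, -0.975, -0.001], [-0.975, 0.222, 0.004], [-0.004, 0.002, -1.0]]
wrist_force: [-3.9, 12.9, 2.7]
gripper_width: 0.006
```

Call:
apply_moves(
  plan=[
    [[0,-0.03,-0.12,0,0,0,0]],
  ],
)

```text
time_s: 9.8
tcp_pos: [0.58, 0.0758, 0.0653]
ee_rot: [[-0.223, -0.975, 0.002], [-0.975, 0.223, 0.009], [-0.009, 0.0, -1.0]]
wrist_force: [-2.1, 14.7, 0.4]
gripper_width: 0.003
```

Call:
apply_moves(
  plan=[
    [[0,-0.03,-0.15,0,0,0,0]],
  ],
)

```text
time_s: 9.88
tcp_pos: [0.58, 0.0752, 0.0655]
ee_rot: [[-0.224, -0.975, 0.005], [-0.974, 0.224, 0.015], [-0.016, -0.002, -1.0]]
wrist_force: [-2.6, 16.8, -0.1]
gripper_width: 0.005
```

Call:
apply_moves(
  plan=[
    [[0,-0.04,-0.17,0,-0.01,0.004,0]],
  ],
)

```text
time_s: 9.97
tcp_pos: [0.5799, 0.0744, 0.0657]
ee_rot: [[-0.225, -0.974, 0.005], [-0.974, 0.225, 0.012], [-0.013, -0.002, -1.0]]
wrist_force: [-2.5, 17.0, -1.7]
gripper_width: 0.006
```

Call:
apply_moves(
  plan=[
    [[0,-0.04,-0.18,0,-0.01,0.004,0]],
  ],
)

```text
time_s: 10.05
tcp_pos: [0.5798, 0.0738, 0.0656]
ee_rot: [[-0.227, -0.974, 0.005], [-0.974, 0.227, 0.009], [-0.01, -0.003, -1.0]]
wrist_force: [-2.5, 17.2, -1.6]
gripper_width: 0.004
```

```bash
python3 look.py w11
```

```text
red 822 [[-4.9, -82.0, 64.8], [0.6, -79.7, 102.4], [6.1, -79.0, 116.1]]
teal 1326 [[-6.1, 10.4, 67.4], [0.3, 13.6, 114.1], [7.1, 22.6, 123.5]]
handle 1211 [[-9.3, -35.4, 118.8], [-0.4, -24.8, 126.2], [10.7, 25.1, 132.1]]
tcp clamp 0.5 35.2 0.0656 f along y 16.2 10.05
```

Call:
apply_moves(
  plan=[
    [[0,-0.05,-0.2,0,-0.01,0.004,0]],
  ],
)

```text
time_s: 10.18
tcp_pos: [0.5797, 0.0732, 0.0656]
ee_rot: [[-0.227, -0.974, 0.005], [-0.974, 0.227, 0.006], [-0.007, -0.004, -1.0]]
wrist_force: [-2.0, 19.0, -0.7]
gripper_width: 0.004
```

Call:
apply_moves(
  plan=[
    [[0,-0.05,-0.21,0,-0.01,0.004,0]],
  ],
)

```text
time_s: 10.27
tcp_pos: [0.5797, 0.0727, 0.0657]
ee_rot: [[-0.227, -0.974, 0.006], [-0.974, 0.227, 0.004], [-0.005, -0.005, -1.0]]
wrist_force: [-2.8, 20.4, -0.4]
gripper_width: 0.006
```

Call:
apply_moves(
  plan=[
    [[0,-0.05,-0.21,0,-0.01,0.004,0]],
  ],
)

```text
time_s: 10.35
tcp_pos: [0.5797, 0.0723, 0.0657]
ee_rot: [[-0.228, -0.974, 0.007], [-0.974, 0.228, 0.002], [-0.003, -0.006, -1.0]]
wrist_force: [-2.7, 20.5, -1.2]
gripper_width: 0.005
```

Call:
apply_moves(
  plan=[
    [[0,-0.05,-0.21,0,-0.01,0.004,0],[0,-0.05,-0.21,0,-0.01,0.004,0]],
  ],
)

```text
time_s: 10.52
tcp_pos: [0.5797, 0.0719, 0.0656]
ee_rot: [[-0.229, -0.973, 0.008], [-0.974, 0.229, -0.002], [0.0, -0.008, -1.0]]
wrist_force: [-2.2, 18.6, -1.1]
gripper_width: 0.006
```

```bash
python3 look.py w12;  python3 - <<'E'
from h import *
s,c=shot("side");X=cloud(c)
im=c["pixels"][190:265,220:300,::-1]
cv2.imwrite("pics/s12.png",cv2.resize(im,None,fx=7,fy=7,interpolation=cv2.INTER_CUBIC))
print(s["wrist_force"])
E
```

```text
red 943 [[-4.9, -83.6, 65.0], [0.6, -79.8, 108.5], [6.3, -79.0, 116.3]]
teal 1290 [[-6.1, 9.7, 66.0], [0.4, 12.4, 114.7], [7.1, 21.5, 123.5]]
handle 1157 [[-9.5, -35.4, 119.4], [-0.5, -24.7, 126.2], [10.6, 23.8, 132.1]]
tcp clamp 0.9 33.3 0.0656 f along y 17.66 10.5167
[-2.7260922  19.40221394  0.05272035]
```

View pics/s12.png

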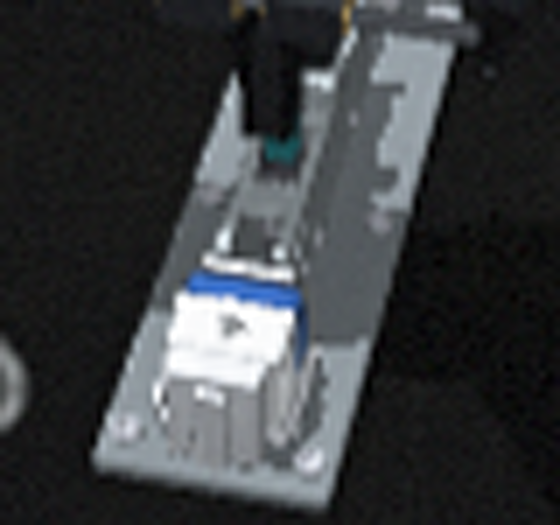

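Call:
apply_moves(
  plan=[
    [[0,0.1,0.45,0,0,0.008,-0.01],[0,0.07,0.3,0.4,0,0,0],[0,0.07,0.3,0.7,0,0,0],[0,0.07,0.4,0.8,0,0,0],[0,0.07,0.4,0.8,0,0,0],[0,0,0,0,0,0,0]],
  ],
)

```text
time_s: 11.12
tcp_pos: [0.5879, 0.1159, 0.1367]
ee_rot: [[-0.241, -0.97, -0.005], [-0.97, 0.241, -0.007], [0.008, 0.003, -1.0]]
wrist_force: [-0.3, -0.6, 0.4]
gripper_width: 0.006
```

Run:
```python
from h import *
s,c=shot("wrist");X=cloud(c,s);np.savez("pics/w13.npz",X=X,px=c["pixels"])
print(s["tcp_pos"])
cv2.imwrite("pics/w13.png",cv2.resize(c["pixels"][20:240,160:360,::-1],None,fx=2.7,fy=2.7,interpolation=cv2.INTER_CUBIC))
```

```text
[0.58790458 0.11594918 0.13670932]
```

View pics/w13.png

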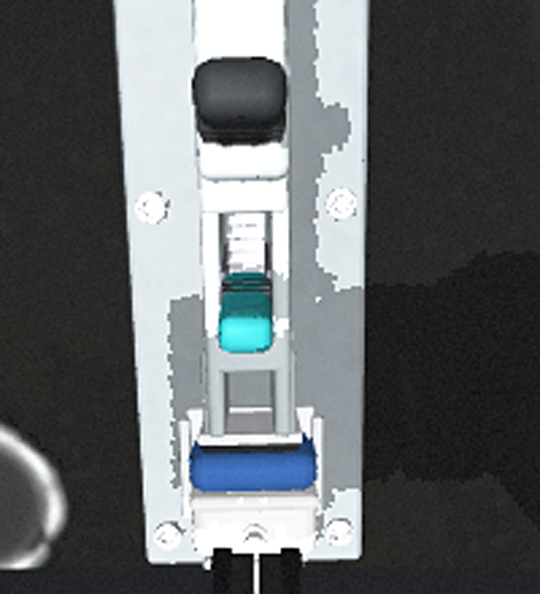

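Call:
apply_moves(
  plan=[
    [[0,0.2,0.85,0,0,0,0.012],[0,0.2,0.85,0,0,0,0],[0,0,0,0,0,0,0]],
  ],
)

```text
time_s: 11.42
tcp_pos: [0.5951, 0.1541, 0.1343]
ee_rot: [[-0.235, -0.972, -0.012], [-0.972, 0.235, -0.01], [0.012, 0.009, -1.0]]
wrist_force: [0.7, 0.3, -0.7]
gripper_width: 0.006
```

Run:
```python
from h import *
s,c=shot("wrist");X=cloud(c,s);C=c["pixels"].astype(int)
print(s["tcp_pos"],s["ee_rot"].round(3).tolist())
cv2.imwrite("pics/w14.png",cv2.resize(c["pixels"][100:240,190:330,::-1],None,fx=4.2,fy=4.2,interpolation=cv2.INTER_CUBIC))
O=np.array([.5714,.0396]);yv=np.array([.224,.975]);yv/=np.linalg.norm(yv);xv=np.array([yv[1],-yv[0]])
q=np.dstack([(X[...,:2]-O)@xv,(X[...,:2]-O)@yv,X[...,2]])*1000
for u in range(235,275,9):
    print(u)
    for v in range(120,225,2):
        if 50<q[v,u,1]<140: print((v,*q[v,u].round(1).tolist(),*C[v,u].tolist()),end=' ')
    print()
```

```text
[0.5950729  0.15412577 0.13430435] [[-0.235, -0.972, -0.012], [-0.972, 0.235, -0.01], [0.012, 0.009, -1.0]]
235
(120, 12.0, 52.1, 62.9, 255, 255, 255) (122, 12.0, 53.7, 62.9, 255, 255, 255) (124, 12.1, 55.4, 62.7, 255, 255, 255) (126, 12.2, 57.1, 61.2, 255, 255, 255) (128, 12.2, 58.7, 62.4, 255, 255, 255) (130, 12.2, 60.3, 63.6, 255, 255, 255) (132, 12.3, 62.1, 62.5, 255, 255, 255) (134, 12.4, 63.8, 61.5, 255, 255, 255) (136, 12.4, 65.4, 62.3, 255, 255, 255) (138, 12.5, 67.2, 61.3, 242, 247, 249) (140, 12.9, 69.4, 55.6, 255, 255, 255) (142, 12.9, 71.1, 56.0, 242, 243, 247) (144, 13.0, 73.1, 54.1, 36, 37, 37) (146, 13.1, 74.9, 54.1, 31, 45, 65) (148, 13.1, 76.5, 55.1, 52, 91, 152) (150, 13.1, 78.1, 56.9, 60, 105, 172) (152, 13.1, 79.7, 57.9, 65, 114, 187) (154, 13.1, 81.5, 58.1, 64, 112, 191) (156, 13.1, 83.2, 58.4, 65, 113, 186) (158, 13.3, 85.2, 56.9, 61, 104, 177) (160, 13.3, 87.1, 56.3, 55, 97, 161) (162, 13.5, 89.2, 54.2, 156, 163, 166) (164, 13.4, 90.5, 57.7, 223, 225, 225) (166, 13.4, 92.3, 57.7, 240, 241, 242) (168, 13.4, 94.0, 58.3, 226, 226, 227) (170, 13.6, 96.0, 57.2, 247,
[... 6458 characters left out ...]
 234, 236, 235) (166, -18.8, 92.6, 58.5, 245, 246, 246) (168, -18.7, 94.3, 58.9, 228, 229, 229) (170, -18.8, 96.3, 57.8, 242, 242, 243) (172, -18.8, 98.2, 57.5, 243, 243, 243) (174, -18.8, 100.1, 57.3, 241, 242, 242) (176, -18.8, 101.9, 57.6, 240, 241, 242) (178, -18.8, 103.6, 58.0, 241, 241, 242) (180, -18.8, 105.5, 58.1, 240, 241, 241) (182, -18.9, 107.6, 57.1, 239, 241, 241) (184, -18.9, 109.5, 56.9, 235, 236, 237) (186, -19.1, 112.1, 53.9, 176, 181, 185) (188, -21.8, 125.0, 10.4, 137, 146, 149) (190, -21.8, 127.2, 10.5, 144, 151, 156) (192, -21.9, 129.8, 9.3, 140, 149, 154) (194, -21.9, 131.9, 9.9, 137, 148, 152) (196, -22.5, 137.0, -0.5, 29, 28, 31) (198, -22.5, 139.3, -0.2, 34, 34, 35)
```

View pics/w14.png

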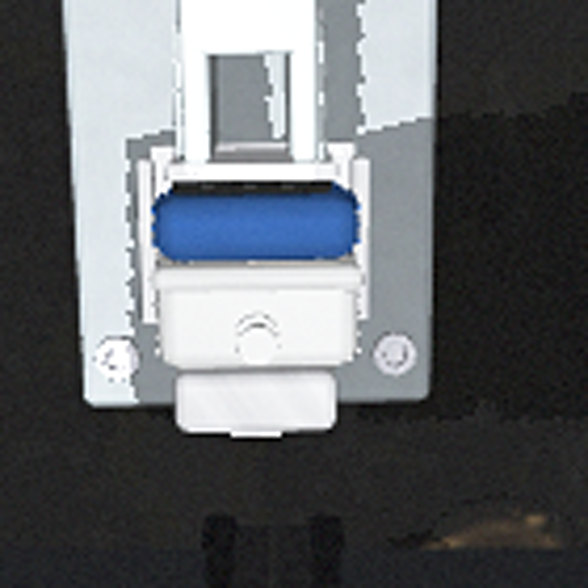

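The cassette is shut: cover from 75.3 to 89 mm, body up to the anvil, 38 mm in all. The last squeeze peaked at about 20 N on the grip with the head stationary, which is roughly 30 N at the jaw. Next is the release lever.

Call:
apply_moves(
  plan=[
    [[0,-0.17,-0.85,0.1,0.01,-0.012,0.011],[0,-0.18,-0.87,0.1,0,0,0],[0,-0.18,-0.87,0.0,0,0,0],[0,-0.18,-0.87,0.0,0,0,0],[0,-0.18,-0.87,0,0,0,0],[0,-0.18,-0.87,0,0,0,0],[0,-0.18,-0.87,0,0,0,0],[0,-0.18,-0.75,0,0,0,0],[0,0,0,0,0,0,0]],
  ],
)

```text
time_s: 12.22
tcp_pos: [0.546, -0.0362, 0.132]
ee_rot: [[-0.231, -0.973, -0.021], [-0.973, 0.231, -0.009], [0.013, 0.018, -1.0]]
wrist_force: [-0.1, 0.3, -0.2]
gripper_width: -0.0
```

```bash
python3 look.py w15; python3 -c "
from h import *
print(sense()['tcp_pos'],sense()['ee_rot'].round(3).tolist())"
```

```text
red 397 [[-4.6, -88.3, 62.2], [0.5, -87.4, 105.8], [6.3, -81.3, 116.4]]
teal 25 [[-5.9, 17.6, 89.0], [-1.5, 18.4, 92.6], [1.6, 19.8, 94.7]]
tcp clamp -7.8 -79.6 0.132 f along y 0.22 12.2167
[ 0.54643817 -0.03530421  0.13193603] [[-0.231, -0.973, -0.021], [-0.973, 0.231, -0.008], [0.013, 0.018, -1.0]]
```

View pics/w15.png

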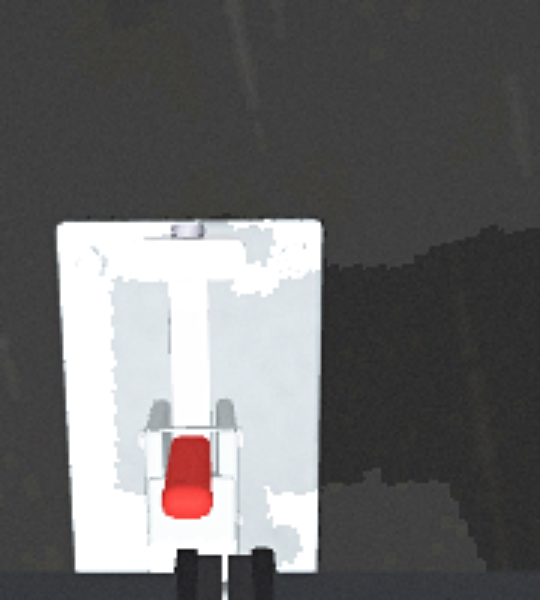

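Call:
apply_moves(
  plan=[
    [[0,0.25,0.37,0,0.009,-0.021,0.005],[0,0.23,0.36,0,0,0,0],[0,0,0,0,0,0,0]],
  ],
)

```text
time_s: 12.52
tcp_pos: [0.5586, -0.0168, 0.1314]
ee_rot: [[-0.228, -0.974, 0.001], [-0.974, 0.228, 0.001], [-0.001, -0.001, -1.0]]
wrist_force: [0.2, -0.3, 0.7]
gripper_width: 0.006
```

Call:
apply_moves(
  plan=[
    [[0,0,0,-0.85,0,0,0],[0,0,0,-0.85,0,0,0],[0,0,0,-0.75,0,0,0],[0,0,0,0,0,0,0]],
  ],
)

```text
time_s: 12.85
tcp_pos: [0.5619, -0.0112, 0.0697]
ee_rot: [[-0.221, -0.975, 0.007], [-0.975, 0.221, 0.002], [-0.004, -0.007, -1.0]]
wrist_force: [-1.1, 0.2, -0.3]
gripper_width: 0.005
```

Call:
apply_moves(
  plan=[
    [[0,-0.05,-0.2,0,0,0,0],[0,-0.05,-0.2,0,0,0,0]],
  ],
)

```text
time_s: 13.02
tcp_pos: [0.5601, -0.0195, 0.0697]
ee_rot: [[-0.216, -0.976, 0.006], [-0.976, 0.216, 0.001], [-0.003, -0.006, -1.0]]
wrist_force: [-0.0, 0.0, 0.1]
gripper_width: 0.003
```

Call:
apply_moves(
  plan=[
    [[0,-0.05,-0.2,0,0,0,0],[0,-0.05,-0.2,0,0,0,0]],
  ],
)

```text
time_s: 13.18
tcp_pos: [0.5589, -0.0292, 0.0714]
ee_rot: [[-0.215, -0.977, 0.01], [-0.977, 0.215, 0.003], [-0.005, -0.009, -1.0]]
wrist_force: [-0.0, 7.2, -4.0]
gripper_width: 0.003
```

Call:
apply_moves(
  plan=[
    [[0,-0.1,-0.25,-0.1,-0.003,0.01,0],[0,-0.1,-0.25,-0.05,0,0,0],[0,-0.06,-0.25,-0.03,0,0.005,0]],
  ],
)

```text
time_s: 13.43
tcp_pos: [0.5558, -0.0457, 0.0706]
ee_rot: [[-0.216, -0.976, 0.006], [-0.976, 0.216, 0.006], [-0.008, -0.005, -1.0]]
wrist_force: [-2.1, 8.4, 1.6]
gripper_width: 0.005
```

Call:
apply_moves(
  plan=[
    [[0,-0.06,-0.28,-0.05,0,0.003,0],[0,-0.06,-0.28,0,0,0,0]],
  ],
)

```text
time_s: 13.6
tcp_pos: [0.5533, -0.0589, 0.0707]
ee_rot: [[-0.217, -0.976, 0.006], [-0.976, 0.217, 0.01], [-0.011, -0.004, -1.0]]
wrist_force: [1.6, 3.3, -3.3]
gripper_width: 0.003
```

Call:
apply_moves(
  plan=[
    [[0,-0.06,-0.25,-0.03,-0.008,0.004,0],[0,-0.05,-0.2,-0.03,0,0,0]],
  ],
)

```text
time_s: 13.77
tcp_pos: [0.5511, -0.0703, 0.0705]
ee_rot: [[-0.218, -0.976, 0.005], [-0.976, 0.218, 0.004], [-0.005, -0.004, -1.0]]
wrist_force: [-0.3, 7.0, 1.5]
gripper_width: 0.0
```

Call:
apply_moves(
  plan=[
    [[0,-0.04,-0.17,0,0,0,0],[0,-0.04,-0.17,0,0,0,0]],
  ],
)

```text
time_s: 13.93
tcp_pos: [0.5502, -0.0759, 0.0706]
ee_rot: [[-0.221, -0.975, 0.01], [-0.975, 0.221, 0.011], [-0.013, -0.008, -1.0]]
wrist_force: [-0.1, 25.2, 0.4]
gripper_width: 0.008
```

Call:
apply_moves(
  plan=[
    [[0,0.05,0.3,0,-0.01,0.01,0],[0,0.06,0.3,0,0,0,0],[0,0,0,0,0,0,0]],
  ],
)

```text
time_s: 14.18
tcp_pos: [0.5536, -0.0609, 0.0715]
ee_rot: [[-0.223, -0.975, 0.003], [-0.975, 0.223, 0.002], [-0.003, -0.002, -1.0]]
wrist_force: [1.5, 0.3, 0.6]
gripper_width: 0.004
```

```bash
python3 look.py w16
```

```text
red 756 [[-4.6, -128.1, 63.5], [0.9, -127.2, 107.5], [6.5, -120.8, 116.2]]
handle 417 [[-2.7, -114.0, 118.6], [5.5, -112.3, 125.9], [12.2, -73.2, 132.5]]
tcp clamp 5.2 -102.0 0.0715 f along y 0.67 14.1833
```

View pics/w16.png

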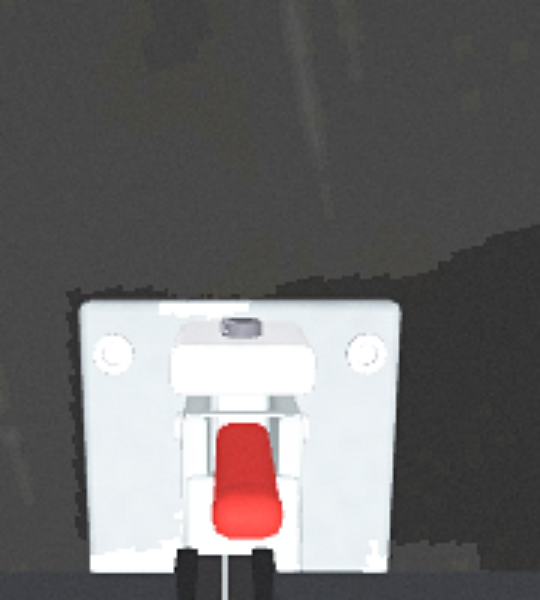

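Call:
apply_moves(
  plan=[
    [[0,0,0,0.8,0,0,0],[0,0,0,0.8,0,0,0],[0,0,0,0.8,0,0,0],[100,0.15,0.8,0.1,0,0,0],[100,0.17,0.85,0,0,0,0],[100,0.17,0.85,0,0,0,0],[100,0.17,0.85,0,0,0,0],[100,0.17,0.85,0,0,0,0],[100,0.17,0.85,0,0,0,0],[100,0.17,0.85,0,0,0,0],[100,0.17,0.85,0,0,0,0],[100,0.1,0.4,0,0,0,0]],
  ],
)

```text
time_s: 15.23
tcp_pos: [0.5863, 0.1078, 0.1393]
ee_rot: [[-0.235, -0.972, -0.001], [-0.972, 0.235, -0.007], [0.007, -0.001, -1.0]]
wrist_force: [0.1, -0.5, -0.0]
gripper_width: 0.606
```

Call:
apply_moves(
  plan=[
    [[100,0,0,0,0,0,0]],
  ],
)

```text
time_s: 15.32
tcp_pos: [0.5867, 0.1085, 0.1392]
ee_rot: [[-0.233, -0.972, -0.001], [-0.972, 0.233, -0.008], [0.008, -0.001, -1.0]]
wrist_force: [0.6, -0.4, 0.1]
gripper_width: 0.678
```

```bash
python3 look.py w17
python3 - <<'E'
from h import *
s,c=shot("wrist");X=cloud(c,s);C=c["pixels"].astype(int)
print(s["tcp_pos"],s["ee_rot"].round(3).tolist())
cv2.imwrite("pics/w17f.png",c["pixels"][:,:,::-1])
O=np.array([.5714,.0396]);yv=np.array([.224,.975]);yv/=np.linalg.norm(yv);xv=np.array([yv[1],-yv[0]])
q=np.dstack([(X[...,:2]-O)@xv,(X[...,:2]-O)@yv,X[...,2]])*1000
b=(C[...,2]>1.6*C[...,0])&(C[...,2]>1.3*C[...,1])&(np.abs(q[...,0])<40)&(q[...,2]>45)&(q[...,2]<70)&(q[...,1]<130)
print(np.percentile(q[b],[2,50,98],axis=0))
w=(C.min(2)>150)&(np.abs(q[...,0])<40)&(q[...,2]>52)&(q[...,2]<63)&(q[...,1]<112)&(q[...,1]>91)
print(np.percentile(q[w],[2,50,98],axis=0))
E
```

```text
teal 992 [[-18.3, -21.4, 51.8], [0.1, 76.5, 58.0], [18.5, 88.2, 122.6]]
handle 328 [[-9.2, -65.3, 118.5], [0.5, -62.7, 125.0], [10.2, -61.3, 127.7]]
tcp clamp -0.5 70.5 0.1392 f along y -0.29 15.3167
[0.58630158 0.10764306 0.13914605] [[-0.234, -0.972, -0.001], [-0.972, 0.234, -0.008], [0.008, -0.001, -1.0]]
[[-21.28924217  75.09494054  46.61985499]
 [ -0.44437915  79.7447537   57.06867481]
 [ 20.34956869  87.34476976  59.03296785]]
[[-21.43628115  91.35017793  54.95186639]
 [ -0.28741338 100.21265626  58.00549099]
 [ 20.21343032 111.26644615  60.7272977 ]]
```

View pics/w17f.png

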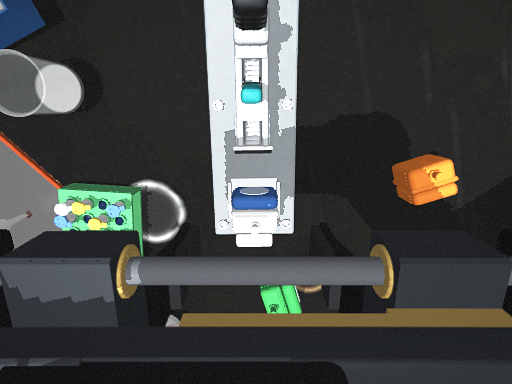

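Call:
apply_moves(
  plan=[
    [[100,0.13,0.57,0,0.008,0,0.008],[100,0.13,0.57,0,0,0,0],[100,0,0,0,0,0,0]],
  ],
)

```text
time_s: 15.67
tcp_pos: [0.5925, 0.1337, 0.1394]
ee_rot: [[-0.231, -0.973, -0.002], [-0.973, 0.231, 0.0], [0.0, 0.002, -1.0]]
wrist_force: [-0.4, -0.7, 0.2]
gripper_width: 0.969
```

```bash
python3 look.py w18
python3 - <<'E'
from h import *
s,c=shot("wrist");X=cloud(c,s)
O=np.array([.5714,.0396]);yv=np.array([.224,.975]);yv/=np.linalg.norm(yv);xv=np.array([yv[1],-yv[0]])
q=np.dstack([(X[...,:2]-O)@xv,(X[...,:2]-O)@yv,X[...,2]])*1000
d=np.load("pics/side.npz")["X"];q2=np.dstack([(d[...,:2]-O)@xv,(d[...,:2]-O)@yv,d[...,2]])*1000
d=np.load("pics/top.npz")["X"];q3=np.dstack([(d[...,:2]-O)@xv,(d[...,:2]-O)@yv,d[...,2]])*1000
for Q in(q2,q3):
  for lo,hi in((-120,-90),(-90,-60),(-60,-40),(40,60),(60,80),(80,100),(100,120)):
    m=(Q[...,0]>lo)&(Q[...,0]<hi)&(Q[...,1]>50)&(Q[...,1]<150)
    print(lo,hi,np.nanpercentile(Q[m][:,2],99).round(1),end='; ')
  print()
print(s["tcp_pos"],s["ee_rot"].round(3).tolist(),s["gripper_width"])
E
```

```text
teal 997 [[-19.1, -16.3, 52.9], [-0.1, 77.7, 58.0], [18.5, 203.2, 122.9]]
tcp clamp -0.5 96.5 0.1394 f along y -0.73 15.6667
-120 -90 2.4; -90 -60 1.9; -60 -40 11.7; 40 60 10.6; 60 80 2.7; 80 100 2.9; 100 120 3.1; 
-120 -90 6.5; -90 -60 6.2; -60 -40 14.6; 40 60 13.1; 60 80 5.9; 80 100 5.9; 100 120 6.9; 
[0.59203972 0.13295881 0.13938096] [[-0.231, -0.973, -0.003], [-0.973, 0.231, -0.0], [0.001, 0.003, -1.0]] 0.9791790495826765
```

Call:
apply_moves(
  plan=[
    [[100,0.03,0.1,-0.9,0,0,0.006],[100,0,0,-0.9,0,0,0],[100,0,0,-0.9,0,0,0],[100,0,0,-0.9,0,0,0],[100,0,0,-0.8,0,0,0],[100,0,0,-0.5,0,0,0],[100,0,0,-0.1,0,0,0]],
  ],
)

```text
time_s: 16.35
tcp_pos: [0.5939, 0.1336, 0.013]
ee_rot: [[-0.227, -0.974, 0.004], [-0.974, 0.227, 0.001], [-0.002, -0.004, -1.0]]
wrist_force: [0.1, 1.3, -0.4]
gripper_width: 1.002
```

```bash
python3 look.py w19
python3 - <<'E'
from h import *
s,c=shot("side");X=cloud(c)
im=c["pixels"][150:270,200:330,::-1];im=np.clip((im/255.)**.5*255,0,255).astype(np.uint8)
cv2.imwrite("pics/s19.png",cv2.resize(im,None,fx=5,fy=5,interpolation=cv2.INTER_CUBIC))
E
```

```text
teal 2232 [[-18.9, -14.6, 51.3], [0.1, 79.2, 57.4], [18.9, 87.5, 93.1]]
handle 589 [[-19.4, 62.5, 125.4], [-0.0, 63.1, 127.3], [19.2, 63.7, 128.9]]
tcp clamp 0.9 96.6 0.013 f along y 1.25 16.35
```

View pics/s19.png

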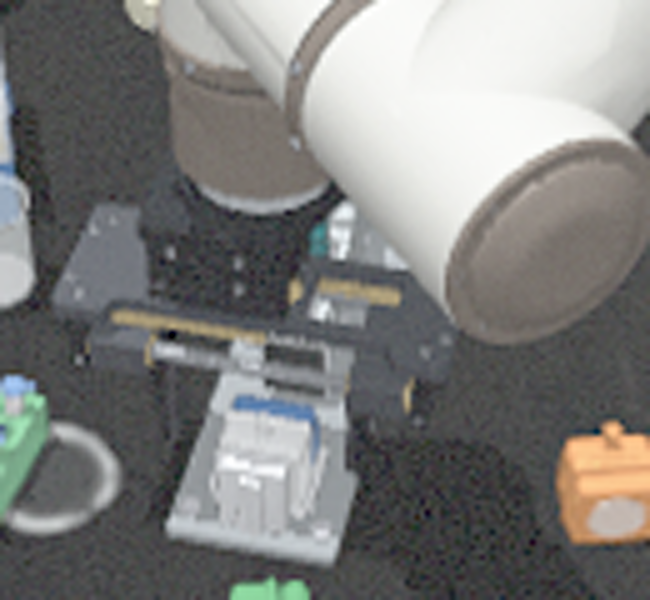

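Call:
apply_moves(
  plan=[
    [[100,-0.03,0.12,-0.3,0,0.003,0],[100,0,0,-0.24,0,0,0],[0,0,0,0,0,0,0],[0,0,0,0,0,0,0],[0,0,0,0,0,0,0],[0,0,0,0,0,0,0],[0,0,0,0,0,0,0],[0,0,0,0,0,0,0],[0,0,0,0,0,0,0],[0,0,0,0,0,0,0]],
  ],
)

```text
time_s: 17.28
tcp_pos: [0.5971, 0.1388, 0.0061]
ee_rot: [[-0.226, -0.974, 0.011], [-0.974, 0.226, 0.006], [-0.009, -0.01, -1.0]]
wrist_force: [-2.0, -0.6, -1.1]
gripper_width: 0.504
```

Call:
apply_moves(
  plan=[
    [[0,0,0,0.3,0,0,0],[0,0,0,0.5,0,0,0],[0,0,0,0.6,0,0,0],[0,0,0,0.7,0,0,0],[0,0,0,0.8,0,0,0],[0,0,0,0.8,0,0,0]],
  ],
)

```text
time_s: 17.78
tcp_pos: [0.5927, 0.1367, 0.0974]
ee_rot: [[-0.227, -0.974, -0.0], [-0.974, 0.227, 0.001], [-0.001, 0.001, -1.0]]
wrist_force: [1.0, -1.2, -1.1]
gripper_width: 0.505
```

Run:
```python
from h import *
s,c=shot("side");X=cloud(c)
im=c["pixels"][130:270,200:330,::-1];im=np.clip((im/255.)**.6*255,0,255).astype(np.uint8)
cv2.imwrite("pics/s20.png",cv2.resize(im,None,fx=4,fy=4,interpolation=cv2.INTER_CUBIC))
print(s["tcp_pos"],s["wrist_force"],s["gripper_width"])
```

```text
[0.59267093 0.13668664 0.09739059] [ 0.99827279 -1.24157159 -1.06565713] 0.5053202079414015
```

View pics/s20.png

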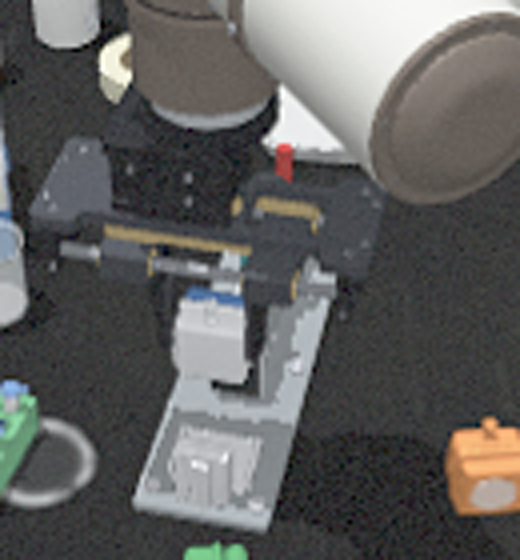

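Call:
apply_moves(
  plan=[
    [[0,0,0,0.8,0,0,0],[0,0,0,0.9,0,0,0],[0,0,-0.2,0.9,0,0,0],[0,-0.15,-0.6,0.3,0,0,0],[0,-0.2,-0.8,0,0,0,0],[0,-0.22,-0.9,0,0,0,0],[0,-0.22,-0.9,0,0,0,0],[0,-0.22,-0.9,0,0,0,0],[0,-0.22,-0.9,0,0,0,0],[0,-0.22,-0.9,0,0,0,0],[0,-0.22,-0.9,0,0,0,0],[0,-0.22,-0.9,0,0,0,0]],
  ],
)

```text
time_s: 18.83
tcp_pos: [0.5416, -0.0697, 0.1776]
ee_rot: [[-0.222, -0.975, 0.011], [-0.975, 0.222, 0.008], [-0.01, -0.009, -1.0]]
wrist_force: [-0.3, -0.7, -0.5]
gripper_width: 0.502
```

Call:
apply_moves(
  plan=[
    [[0,-0.23,-0.9,0,-0.008,0.01,0],[0,-0.23,-0.9,0,0,0,0],[0,-0.23,-0.9,0,0,0,0],[0,-0.23,-0.9,0,0,0,0],[0,-0.23,-0.9,0,0,0,0],[0,-0.23,-0.9,0,0,0,0],[0,-0.23,-0.9,0,0,0,0],[0,-0.23,-0.9,0,0,0,0],[0,-0.23,-0.9,0,0,0,0],[0,-0.23,-0.9,0,0,0,0],[0,-0.1,-0.4,0,0,0,0],[0,0,0,0,0,0,0]],
  ],
)

```text
time_s: 19.83
tcp_pos: [0.4606, -0.3244, 0.1688]
ee_rot: [[-0.235, -0.972, -0.012], [-0.972, 0.235, 0.005], [-0.002, 0.013, -1.0]]
wrist_force: [-0.5, -0.3, -1.3]
gripper_width: 0.506
```

Run:
```python
from h import *
s,c=shot("wrist");X=cloud(c,s);s2,c2=shot("side")
cv2.imwrite("pics/w21.png",c["pixels"][:,:,::-1]);cv2.imwrite("pics/s21.png",c2["pixels"][:,:,::-1])
print(s["tcp_pos"],s["ee_rot"].round(3).tolist())
p=c["pixels"].min(2)
m=(p>110)&(X[...,2]>-.01)&(X[...,2]<.035)
m[225:]=0
P=X[m];print(len(P),np.percentile(P,[1,50,99],axis=0).round(3).tolist())
```

```text
[ 0.46057304 -0.32437031  0.16877394] [[-0.235, -0.972, -0.012], [-0.972, 0.235, 0.005], [-0.002, 0.013, -1.0]]
19491 [[0.397, -0.443, -0.0], [0.482, -0.369, 0.002], [0.693, -0.273, 0.025]]
```

View pics/w21.png

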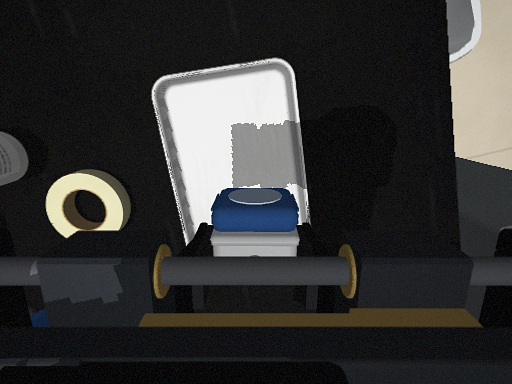

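View pics/s21.png

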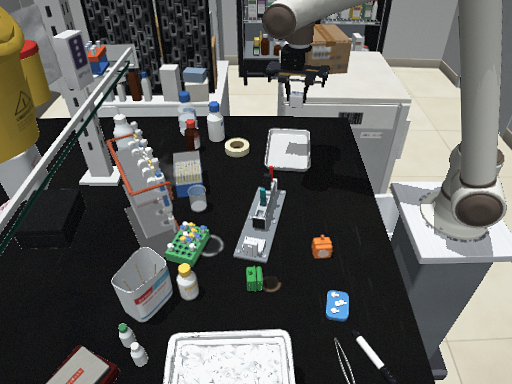

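Call:
apply_moves(
  plan=[
    [[0,0.35,0,-0.4,-0.005,-0.012,0],[0,0.25,0,-0.9,0,0,0],[0,0,0,-0.9,0,0,0],[0,0,0,-0.9,0,0,0],[0,0,0,-0.9,0,0,0],[0,0,0,-0.9,0,0,0],[0,0,0,-0.6,0,0,0],[0,0,0,-0.3,0,0,0],[0,0,0,0,0,0,0]],
  ],
)

```text
time_s: 20.68
tcp_pos: [0.4801, -0.3139, 0.0209]
ee_rot: [[-0.221, -0.975, 0.008], [-0.975, 0.221, -0.001], [-0.001, -0.008, -1.0]]
wrist_force: [-0.3, -0.0, -1.6]
gripper_width: 0.502
```

Call:
apply_moves(
  plan=[
    [[0,-0.05,-0.1,-0.4,0,0.008,0],[0,0,0,-0.3,0,0,0],[0,0,0,-0.1,0,0,0]],
  ],
)

```text
time_s: 20.93
tcp_pos: [0.4814, -0.3161, 0.0019]
ee_rot: [[-0.218, -0.976, 0.004], [-0.976, 0.218, -0.003], [0.002, -0.005, -1.0]]
wrist_force: [-0.7, 0.1, -1.5]
gripper_width: 0.497
```

Call:
apply_moves(
  plan=[
    [[0,0,0,-0.12,0,0,0],[0,0,0,-0.08,0,0,0]],
  ],
)

```text
time_s: 21.1
tcp_pos: [0.4821, -0.3163, -0.0029]
ee_rot: [[-0.218, -0.976, 0.006], [-0.976, 0.218, -0.004], [0.003, -0.007, -1.0]]
wrist_force: [0.8, -0.3, -0.5]
gripper_width: 0.502
```

Call:
apply_moves(
  plan=[
    [[0,0,0,-0.1,0,0.005,0]],
  ],
)

```text
time_s: 21.18
tcp_pos: [0.4824, -0.3165, -0.005]
ee_rot: [[-0.218, -0.976, 0.002], [-0.976, 0.218, -0.004], [0.004, -0.003, -1.0]]
wrist_force: [-1.8, 0.4, -0.7]
gripper_width: 0.5
```

Call:
apply_moves(
  plan=[
    [[0,0,0,-0.1,0,0,0]],
  ],
)

```text
time_s: 21.27
tcp_pos: [0.4824, -0.3169, -0.0061]
ee_rot: [[-0.217, -0.976, 0.001], [-0.976, 0.217, -0.005], [0.005, -0.002, -1.0]]
wrist_force: [-5.9, 4.8, 20.8]
gripper_width: 0.499
```

Call:
apply_moves(
  plan=[
    [[0,0,0,0.02,0,0,0],[65,0,0,0,0,0,0],[68,0,0,0,0,0,0],[70,0,0,0,0,0,0],[70,0,0,0,0,0,0],[70,0,0,0.2,0,0,0]],
  ],
)

```text
time_s: 21.77
tcp_pos: [0.4836, -0.3176, 0.0008]
ee_rot: [[-0.217, -0.976, 0.003], [-0.976, 0.217, -0.006], [0.005, -0.005, -1.0]]
wrist_force: [-0.5, 0.6, -0.1]
gripper_width: 0.692
```

Call:
apply_moves(
  plan=[
    [[70,0,0,0.5,0,0,0],[70,0,0,0.8,0,0,0],[70,0,0,0.9,0,0,0],[70,0,0,0.9,0,0,0],[70,0,0,0.9,0,0,0],[70,0,0.4,0.9,0,0,0],[70,0,0.8,0.6,0,0,0],[70,0,0.9,0,0,0,0],[70,0,0.9,0,0,0,0]],
  ],
)

```text
time_s: 22.52
tcp_pos: [0.4822, -0.2437, 0.1469]
ee_rot: [[-0.224, -0.975, 0.004], [-0.975, 0.224, -0.007], [0.006, -0.005, -1.0]]
wrist_force: [-0.3, 0.7, -0.1]
gripper_width: 0.702
```

Run:
```python
from h import *
s2,c2=shot("side");s,c=shot("wrist");s3,c3=shot("top");X=cloud(c2)
cv2.imwrite("pics/s22.png",c2["pixels"][:,:,::-1]);cv2.imwrite("pics/w22.png",c["pixels"][:,:,::-1]);cv2.imwrite("pics/t22.png",c3["pixels"][:,:,::-1])
print(s["tcp_pos"],s["wrist_force"],s["time_s"])
im=c2["pixels"][110:270,220:330,::-1]
cv2.imwrite("pics/s22z.png",cv2.resize(im,None,fx=3.7,fy=3.7,interpolation=cv2.INTER_CUBIC))
m=(np.abs(X[...,0]-.482)<.04)&(np.abs(X[...,1]+.316)<.04)&(X[...,2]>.03)&(X[...,2]<.075)
print(m.sum(),np.percentile(X[m],[2,50,98],axis=0).round(3))
```

```text
[ 0.48217759 -0.24092078  0.14735834] [-1.00396729  2.32993429 -0.60527304] 22.5667
113 [[ 0.457 -0.339  0.031]
 [ 0.481 -0.311  0.042]
 [ 0.503 -0.299  0.056]]
```

View pics/s22z.png

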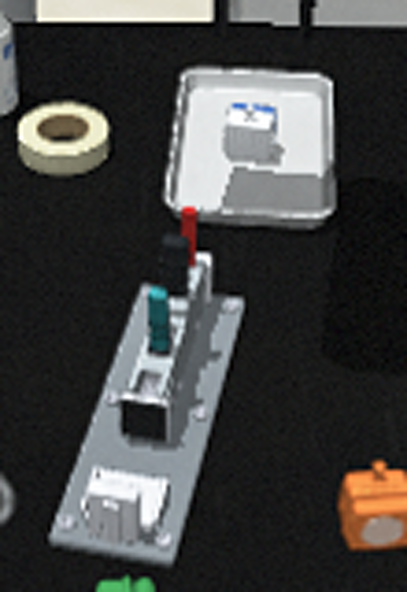

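View pics/t22.png

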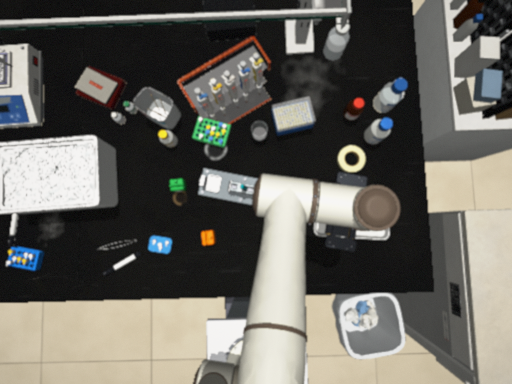

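View pics/w22.png

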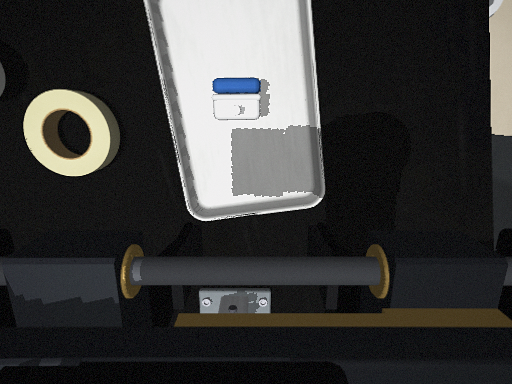

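Call:
apply_moves(
  plan=[
    [[70,0,0,0,0,0,0],[70,0,0,0,0,0,0]],
  ],
)

```text
time_s: 22.83
tcp_pos: [0.482, -0.2436, 0.1465]
ee_rot: [[-0.22, -0.975, 0.003], [-0.975, 0.22, -0.007], [0.006, -0.004, -1.0]]
wrist_force: [0.6, 0.1, 0.1]
gripper_width: 0.697
```

Run:
```python
from h import *
from station import finish_job
s,c=shot("side");X=cloud(c);C=c["pixels"].astype(int);z=X[...,2]
O=np.array([.5714,.0396]);yv=np.array([.224,.975]);yv/=np.linalg.norm(yv)
r=(C[...,0]>1.7*C[...,1])&(C[...,0]>80)&(np.abs(X[...,0]-.55)<.05)&(np.abs(X[...,1]+.05)<.08)&(z>.05)&(z<.14)
print("red y",((X[r][:,:2]-O)@yv*1000).round(1).mean(), s["wrist_force"])
print(finish_job())
```

```text
red y -118.67555555555556 [0.62616351 0.05588592 0.07205471]
the job is handed in; nothing more can be done
None
```

The job is handed in at about 23 s of the 58 s allowed. The cassette is shut and standing upright in the steel tray, and the clamp head is back at its rear stop.

- **Closing:** I pumped the trigger five times. On the last stroke the head stood still while the pull at the grip rose to about 20 N mid-stroke, roughly 30 N at the jaw by the given formula. I eased off there. The wrist camera then showed the cassette about 38 mm long with no gap and hard against the anvil.
- **Release:** I pulled the red lever and dragged the head back until it met the stop at 25 N. The lever and handle positions showed it moved back about 40 mm, to travel of about zero. A last side view after placing the cassette still had the lever at the rear.
- **Placing:** I gripped the cassette across its 44 mm width and lowered it into the tray, where it met the floor at about 21 N, then let go. The side and wrist pictures show it upright and clear of the rim, and the gripper was clear with near-zero wrist force.
- **Bystanders:** The beaker, bottle and float were never approached. In the top picture they look unmoved.

Checks that disagreed:
- **Fingertip position:** The fingertips were measured about 31 mm behind the reported TCP, not 8 mm ahead as described. My first reach therefore passed over the trigger without touching it, and I used the measured value afterwards.
- **Clamp reference:** My clamp y readings came out about 1.2 mm low, which is within the calibration tolerance.
- **Last stroke:** The trigger moved about 10 mm while the head did not advance measurably, which I read as give in the mechanism.

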